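# Test the latching push switches and pull the worn ones

## Task

Test the push switches standing in the test station: with the hooked rod, reach over the clear guard and swing the isolator lever fully back to switch on, then click every switch all the way down and see which stay down and which spring up again. Switch off with the rod (lever fully forward) before taking any switch out, then put those that failed to stay down into the grey reject tray, leave the good ones pressed in their pockets, and have the rod back in its rest, lying as it was. Only the rod may touch the lever; do not strike the guard or the station hard, and leave the marker, the glue bottle and the rest of the bench alone.

Things in the scene. Friction and masses are not known exactly. Their poses are not given: they have to be found in the camera images.
- station: fixed switch test station, origin on the bench. T-shaped wooden board 305 mm deep, 340 mm wide in front, 10 mm thick; along its own +x (away from the robot): a low aluminium rail with a row of five pockets at x = -80 mm, 62 mm apart along y, the middle one at y = 0 (some may be empty), a clear guard bay, and a grey supply unit 128 mm high from x = 135 to 180 mm that closes the bay
- guard_top (a point): middle of the top edge of the guard's front panel, 145 mm above the bench, 2.5 mm in front of the station's x = 0; same axes as the station. The guard is a bay of clear panels 5 mm thick, open only at the top, all 145 mm high: front panel's inner face at station x = 0, side panels' inner faces at y = +55 and -55 mm. Too narrow and deep for a gripper
- isolator_pivot (a point): hinge axis of the isolator's lever in the middle of the bay, 65 mm behind the front panel's inner face, 28 mm above the bench; the axis runs along the station's y, and this point has the station's axes. The isolator's case is 74 mm long in x, 40 mm wide, its top 30 mm above the bench
- isolator_tip (a point): centre of the 13 mm ball on the end of the isolator's lever, 45 mm from the pivot; the lever is 9 mm thick. It is 69 mm above the bench with the lever at either end, 73 mm when upright
- isolator (a joint): angle of the isolator's lever (rad): 0 = off, leaning 0.45 rad to the front, its tip 20 mm nearer the robot side than the pivot; 0.90 = on, leaning 0.45 rad to the back, its tip 20 mm behind the pivot. About 1 N at the tip moves it; weighted, it falls over to the nearer end by itself once past the middle
- rod_rest_seat (a point): where the middle of the rod's handle belongs in the fixed rod rest, 165 mm above the bench; x points along the rod to its hook. The rest is a base 180 x 80 mm with two aluminium forks, 12 mm thick and 44 mm wide, 55 mm before and behind this point; their notches, 18 mm deep, 22 mm wide at the bottom and wider at the top, carry the handle's underside at 153 mm
- rod_grip (a point): middle of the handle of the insulated hooked rod (loose, about 140 g, balance point 17 mm ahead of here); +x along the rod to the hook, z up. Handle 150 mm long, 18 mm wide, 24 mm high; ahead of it a 10 mm round bar runs to x = 170 mm and there bends straight down for 120 mm. A flange 34 mm across stands at x = 78 mm
- rod_hook (a point): end of the rod's bent-down part, 170 mm ahead of the handle's middle and 120 mm below it (10 mm thick; its round end reaches 5 mm further down)
- reject_tray_in (a point): centre of the inner floor of the reject tray, 4 mm above the bench: a loose grey open tray, 140 x 170 x 34 mm outside (170 along its own y), walls 4 mm
- switch_A_mid (a point): centre of the body of push switch A (may be absent): black, 46 mm long (x), 26 mm wide (y), 34 mm high, 190 g, standing loose in a pocket with 2 mm play, this centre 27 mm above the bench, its axes those of the station. The rail between the switches is 15 mm above the bench (5 mm above the pocket floors), so both 46 mm sides are free to grasp above that
- switch_A_btn (a joint): travel (m) of the round white button, 17 mm across, in the middle of switch A's top: 0 = up, 12 mm proud, its top 56 mm above the bench; 0.007 = fully down, 5 mm proud. 3 to 5.5 N push it down. A sound switch snaps down past half-way and stays; a worn one comes up again to 1 or 2 mm below the top when let go. Worn ones look no different
- switch_B_mid (a point): centre of the body of push switch B (may be absent): black, 46 mm long (x), 26 mm wide (y), 34 mm high, 190 g, standing loose in a pocket with 2 mm play, this centre 27 mm above the bench, its axes those of the station. The rail between the switches is 15 mm above the bench (5 mm above the pocket floors), so both 46 mm sides are free to grasp above that
- switch_B_btn (a joint): travel (m) of the round white button, 17 mm across, in the middle of switch B's top: 0 = up, 12 mm proud, its top 56 mm above the bench; 0.007 = fully down, 5 mm proud. 3 to 5.5 N push it down. A sound switch snaps down past half-way and stays; a worn one comes up again to 1 or 2 mm below the top when let go. Worn ones look no different
- switch_C_mid (a point): centre of the body of push switch C (may be absent): black, 46 mm long (x), 26 mm wide (y), 34 mm high, 190 g, standing loose in a pocket with 2 mm play, this centre 27 mm above the bench, its axes those of the station. The rail between the switches is 15 mm above the bench (5 mm above the pocket floors), so both 46 mm sides are free to grasp above that
- switch_C_btn (a joint): travel (m) of the round white button, 17 mm across, in the middle of switch C's top: 0 = up, 12 mm proud, its top 56 mm above the bench; 0.007 = fully down, 5 mm proud. 3 to 5.5 N push it down. A sound switch snaps down past half-way and stays; a worn one comes up again to 1 or 2 mm below the top when let go. Worn ones look no different
- switch_D_mid (a point): centre of the body of push switch D (may be absent): black, 46 mm long (x), 26 mm wide (y), 34 mm high, 190 g, standing loose in a pocket with 2 mm play, this centre 27 mm above the bench, its axes those of the station. The rail between the switches is 15 mm above the bench (5 mm above the pocket floors), so both 46 mm sides are free to grasp above that
- switch_D_btn (a joint): travel (m) of the round white button, 17 mm across, in the middle of switch D's top: 0 = up, 12 mm proud, its top 56 mm above the bench; 0.007 = fully down, 5 mm proud. 3 to 5.5 N push it down. A sound switch snaps down past half-way and stays; a worn one comes up again to 1 or 2 mm below the top when let go. Worn ones look no different
- switch_E_mid (a point): centre of the body of push switch E (may be absent): black, 46 mm long (x), 26 mm wide (y), 34 mm high, 190 g, standing loose in a pocket with 2 mm play, this centre 27 mm above the bench, its axes those of the station. The rail between the switches is 15 mm above the bench (5 mm above the pocket floors), so both 46 mm sides are free to grasp above that
- switch_E_btn (a joint): travel (m) of the round white button, 17 mm across, in the middle of switch E's top: 0 = up, 12 mm proud, its top 56 mm above the bench; 0.007 = fully down, 5 mm proud. 3 to 5.5 N push it down. A sound switch snaps down past half-way and stays; a worn one comes up again to 1 or 2 mm below the top when let go. Worn ones look no different
- marker: felt marker lying on the bench, 132 mm long, 18 mm thick; not part of the job
- glue_bottle: small glue bottle standing on the bench, 36 mm across, 92 mm high; not part of the job

How it is judged (in metres and radians):
On the way, in this order (a step that is already met when the one before it is completed fails the run):
1. the isolator is switched on (lever fully back), every switch still in its pocket (value of joint isolator above 0.75 rad and distance of each of switch_A_mid, switch_B_mid, switch_C_mid, switch_D_mid, switch_E_mid from where it was at the start of the episode below 0.012 m), for 0.2 s.
2. with the isolator on, every switch has been clicked and each button has stayed down or come up to just below the top (one never pushed home stands quite at the top), all still in their pockets (all of step 1 and (value of joint switch_A_btn above 0.0045 m or value of joint switch_A_btn between 0.0006 and 0.003 m) and (value of joint switch_B_btn above 0.0045 m or value of joint switch_B_btn between 0.0006 and 0.003 m) and (value of joint switch_C_btn above 0.0045 m or value of joint switch_C_btn between 0.0006 and 0.003 m) and (value of joint switch_D_btn above 0.0045 m or value of joint switch_D_btn between 0.0006 and 0.003 m) and (value of joint switch_E_btn above 0.0045 m or value of joint switch_E_btn between 0.0006 and 0.003 m)), for 0.3 s.
3. the isolator is switched off again (lever fully forward) before any switch leaves its pocket (value of joint isolator below 0.15 rad and distance of each of switch_A_mid, switch_B_mid, switch_C_mid, switch_D_mid, switch_E_mid from where it was at the start of the episode below 0.012 m), for 0.2 s.
At the end, for the whole second after the job is handed in: isolator off (within 0.15 rad of its front end); sound switches in their pockets (within 12 mm), buttons down over 4.5 mm; worn switches clicked and at rest inside the reject tray; rod level in its rest, handle within 20 mm of the seat sideways and 6 mm in height, hook the right way (value of joint isolator below 0.15 rad and ((value of joint switch_A_btn above 0.0045 m and distance of switch_A_mid from where it was at the start of the episode below 0.012 m) or (value of joint switch_A_btn between 0.0006 and 0.003 m and (x of switch_A_mid in the frame of reject_tray between -0.066 and 0.066 m and y of switch_A_mid in the frame of reject_tray between -0.081 and 0.081 m and z of switch_A_mid in the frame of reject_tray between 0 and 0.034 m) and linear speed of switch_A below 0.02 m/s)) and ((value of joint switch_B_btn above 0.0045 m and distance of switch_B_mid from where it was at the start of the episode below 0.012 m) or (value of joint switch_B_btn between 0.0006 and 0.003 m and (x of switch_B_mid in the frame of reject_tray between -0.066 and 0.066 m and y of switch_B_mid in the frame of reject_tray between -0.081 and 0.081 m and z of switch_B_mid in the frame of reject_tray between 0 and 0.034 m) and linear speed of switch_B below 0.02 m/s)) and ((value of joint switch_C_btn above 0.0045 m and distance of switch_C_mid from where it was at the start of the episode below 0.012 m) or (value of joint switch_C_btn between 0.0006 and 0.003 m and (x of switch_C_mid in the frame of reject_tray between -0.066 and 0.066 m and y of switch_C_mid in the frame of reject_tray between -0.081 and 0.081 m and z of switch_C_mid in the frame of reject_tray between 0 and 0.034 m) and linear speed of switch_C below 0.02 m/s)) and ((value of joint switch_D_btn above 0.0045 m and distance of switch_D_mid from where it was at the start of the episode below 0.012 m) or (value of joint switch_D_btn between 0.0006 and 0.003 m and (x of switch_D_mid in the frame of reject_tray between -0.066 and 0.066 m and y of switch_D_mid in the frame of reject_tray between -0.081 and 0.081 m and z of switch_D_mid in the frame of reject_tray between 0 and 0.034 m) and linear speed of switch_D below 0.02 m/s)) and ((value of joint switch_E_btn above 0.0045 m and distance of switch_E_mid from where it was at the start of the episode below 0.012 m) or (value of joint switch_E_btn between 0.0006 and 0.003 m and (x of switch_E_mid in the frame of reject_tray between -0.066 and 0.066 m and y of switch_E_mid in the frame of reject_tray between -0.081 and 0.081 m and z of switch_E_mid in the frame of reject_tray between 0 and 0.034 m) and linear speed of switch_E below 0.02 m/s)) and horizontal distance between rod_grip and rod_rest_seat below 0.02 m and z of rod_grip in the frame of rod_rest_seat between -0.006 and 0.006 m and angle between rod_grip's own z axis and vertical below 0.1 rad and x of rod_hook in the frame of rod_rest_seat above 0.14 m and linear speed of rod below 0.02 m/s); the robot touches nothing.
It fails at once if a finger or another part of the robot touches the isolator's lever (it is for the rod) (contact force between any of the fingers, the arm and isolator above 0.3 N).
It fails at once if a switch is lifted out of its pocket while the isolator is on (value of joint isolator above 0.45 rad and distance of any of switch_A_mid, switch_B_mid, switch_C_mid, switch_D_mid, switch_E_mid from where it was at the start of the episode above 0.02 m).
It fails at once if the guard or the station is struck hard, by the robot or by the rod (over 30 N) (contact force between any of the arm, the fingers, rod and station above 30 N).
It fails at once if the marker or the glue bottle is pushed more than 40 mm from its place (distance of any of marker, glue_bottle from where it was at the start of the episode above 0.04 m).
Of switch_A, switch_B, switch_C, switch_D, switch_E only 4 to 5 are there at a start; the rules pass over those that are not, and their reading is None.
At some moment in a run one of reject_tray may be knocked a few centimetres aside while the robot is not near it.
It also fails if it takes over 210 s, if anything falls off the work surface, if the arm or the gripper's body presses on something with over 40 N, if the wrist force passes 120 N, or if a joint passes its speed limit or range.

## Robot

A 6-joint arm with a two-finger parallel gripper is mounted at the origin on a cart in front of the work surface, level with it; the furniture and walls round the work are solid. World frame = base frame: x ahead of the robot, y to its left, z up, the work surface at z = 0. Lengths are in m, angles in degrees, forces in N, time in s.
With the tool pointing down it reaches from about 0.375 to 0.9 m from the base axis. Payload 3.1 kg.
Tool frame: the origin (TCP) lies at the very end of the fingers, on their centre line; the grasp point (between the pads) lies bot.grip_point_offset behind it (bot.grip_point_offset is the distance from the TCP to the grasp point, in m); z points along the fingers, y is the line along which they close (so a half turn about z gives the same grasp; the last joint's range is limited). The gripper opens to 87 mm and grips with 3 to 60 N. Pads are 19 mm wide; open, the fingers measure 117 mm over their backs; the gripper's body (75 mm by 190 mm) begins 51 mm behind the grasp point.
Start: joints at [59.788, 30.224, 82.088, -0, 67.689, -10.227], TCP at [0.214, 0.587, 0.223] pointing down, gripper open.
Joint ranges: [-176.69, 176.69], [-43.24, 126.21], [12.49, 139.97], [-82, 262], [0, 151.66], [-163.58, 163.58]. Speed limits (degrees/s): [159.86, 159.86, 180, 180, 180, 180].

## Interface

Orientations are given as a 3x3 rotation matrix whose columns are the frame's x, y, z axes.
In Python, from rig import bot, viewer, ticket gives the robot as it stands.
- The arm moves only by the tool servo_tool, never from a script. Its argument "targets" is a list of rows, each an object with "offset": the shift along the tool's x, y, z in m, a list of three; "dr": the turn, a rotation vector about the tool's x, y, z in degrees, a list of three. In form: [{"offset": [x, y, z], "dr": [ax, ay, az]}, ...]. A call has 1 to 20 rows; each row is the pose to reach, as a shift and turn from the pose commanded when the call began, along the tool's axes at that moment; what a row does not reach only later rows make up. A row lasts 1/12 s, in which the tool goes at most 41.7 mm and 7.16 degrees, less where a joint would pass 70% of its speed; a pose out of reach is approached as far as the arm can. A call with a gripper value outside its range is refused whole. "gripper" is the gripper command: -1 is fully open, 1 is shut, values between are in proportion, set as the call begins (left out, the last holds). The fingers move at their own pace and stop on an object; the grip force is fixed at half the most. Time passes only in rows, so rows that repeat a pose let the fingers close. It gives the time, the measured TCP pose, the force, the opening and the grip force at its end, in the units of the state.
- bot.read_state(): the state, without advancing time (a new reading comes with each control period).
- viewer.capture(name): name is "side" or "top"; returns a dict with "color" (420x560x3 uint8, red, green, blue), "camera_matrix" (3x3 intrinsics, pixels), "k1" (the pictures are not rectified: a ray, as slopes to the right and down, at radius r is drawn at 1 + k1 r^2 times it, then the intrinsics apply), "R" (3x3) and "t" (3): a world point X has camera coordinates R X + t. Camera axes: x right, y down, z forward; pixel columns grow to the right and rows downward; lengths in m; the calibration is good to about 2 mm. A picture is of the moment at which its call begins. There is no depth.
- ticket.hand_in(): hands the job in; it is judged then, once.
The state is a dict: "time_s": time; "joint_positions": joint angles; "qvel": joint speeds; "tau": joint torques, N m; "position": TCP position; "tcp_rot": TCP orientation; "force": force on the tool from outside, world axes, zero at the start; "moment": the same for the moment, N m; "opening": opening from 0.0 (shut) to 1.0 (fully open); "grasp_force": force on a finger pad.
Only numpy, scipy, OpenCV 4.12 (cv2) and the standard library are available. Lean on these libraries where they do the work, as an engineer would, in place of code of your own. Each camera call takes 0.05 s, during which the arm holds its last target. There are 200 camera calls.

## Working session

There is one attempt and no reset: what is moved stays moved. The work goes in short steps, Python scripts to look and compute and a tool call to move; the robot and the scene stay as the last step left them, time stands still between calls to the robot, and variables do not carry over. Pictures are saved under pics/ and viewed, at most 14 in all, crops included, and the job is handed in when it is done.

Besides the shell and the picture viewer there is one more tool, called after "Request:" as a command line: name --argument value ..., lists and objects as JSON in quotes. servo_tool: Moves the arm, as the interface text tells. Its arguments: {"type":"object","properties":{"targets":{"type":"array"},"gripper":{"type":"number"}},"required":["targets"]}

```bash
ls; mkdir -p pics; cat > h.py <<'E'
import numpy as np, cv2
from rig import bot, viewer, ticket
def snap(cam,name):
    c=viewer.capture(cam); cv2.imwrite(f'pics/{name}.png',c['color'][:,:,::-1]); 
    np.savez(f'pics/{name}.npz',**{k:c[k] for k in('color','camera_matrix','k1','R','t')}); return c
def load(name): return np.load(f'pics/{name}.npz')
def D(c): return np.array([float(c['k1']),0,0,0,0])
def proj(c,P):
    P=np.atleast_2d(np.array(P,float)); return cv2.projectPoints(P,cv2.Rodrigues(np.array(c['R']))[0],np.array(c['t'],float),np.array(c['camera_matrix']),D(c))[0][:,0]
def ray(c,uv):
    n=cv2.undistortPointsIter(np.array([[uv]],float),np.array(c['camera_matrix']),D(c),None,None,(3,50,1e-10))[0,0]
    R=np.array(c['R']); d=R.T@np.array([n[0],n[1],1]); o=-R.T@np.array(c['t']); return o,d
def atz(c,uv,z):
    o,d=ray(c,uv); return o+d*(z-o[2])/d[2]
def crop(name,x0,y0,x1,y1,f,out):
    im=cv2.imread(f'pics/{name}.png')[y0:y1,x0:x1]; cv2.imwrite(f'pics/{out}.png',cv2.resize(im,None,fx=f,fy=f,interpolation=cv2.INTER_CUBIC))
E
python3 - <<'E'
from h import *
np.set_printoptions(precision=4,suppress=True)
s=bot.read_state(); print(s); print(bot.grip_point_offset)
for n in('side','top'):
    c=snap(n,n+'0'); R=np.array(c['R']); print(n,c['k1'],c['camera_matrix'],-R.T@c['t'],R[2])
a=cv2.imread('pics/side0.png');b=cv2.imread('pics/top0.png')
E
```

```text
pics
{'time_s': 0.0, 'joint_positions': array([ 59.7901,  30.2761,  82.1544,   0.0002,  67.6883, -10.2255]), 'qvel': array([-0.0045, -0.0221, -0.0096,  0.0379,  0.0526,  0.0425]), 'tau': array([ -0.0004, -44.0035, -17.6591,   0.0631,   0.0582,  -0.0002]), 'position': array([0.2132, 0.5868, 0.2216]), 'tcp_rot': array([[-0.9398,  0.3418, -0.001 ],
       [ 0.3418,  0.9398, -0.0018],
       [ 0.0004, -0.002 , -1.    ]]), 'force': array([-1.0424, -0.2769,  0.231 ]), 'moment': array([-0.001 , -0.0257, -0.0171]), 'grasp_force': 0.0, 'opening': 0.9976349783681099}
0.0187
side -0.065645821856948 [[528.1661   0.     282.0082]
 [  0.     528.1661 210.8785]
 [  0.       0.       1.    ]] [0.344  1.3124 0.9451] [ 0.123  -0.8378 -0.5319]
top -0.06134295320113077 [[469.6553   0.     286.3091]
 [  0.     469.6553 212.6637]
 [  0.       0.       1.    ]] [ 0.3559 -0.0003  1.4869] [ 0.1461  0.0017 -0.9893]
```

View pics/top0.png

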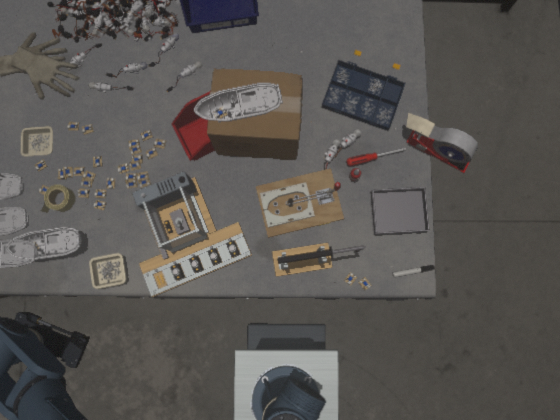

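View pics/side0.png

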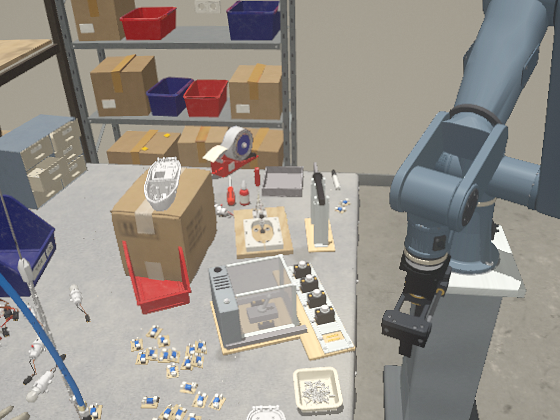

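The top picture shows the station at about (185,235) with four switches, the rod in its rest at about (315,258) with its hook to the right, and the tray at (400,212). The marker is at (413,270).

```bash
python3 - <<'E'
from h import *
crop('top0',130,160,260,300,4,'ct1'); crop('top0',260,170,450,300,4,'ct2'); crop('side0',200,230,360,360,4.5,'cs1')
E
```

```text
(no output)
```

View pics/ct1.png

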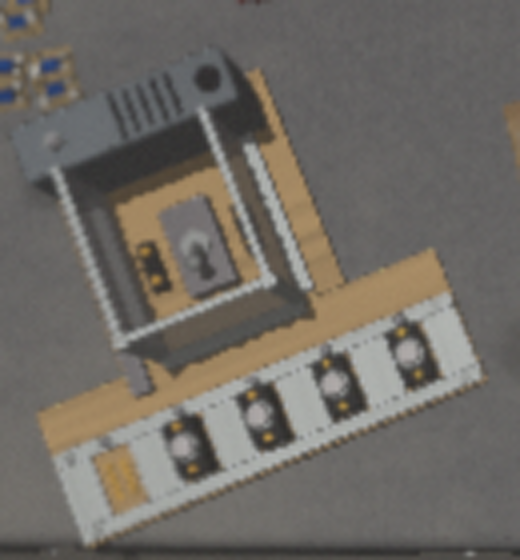

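View pics/ct2.png

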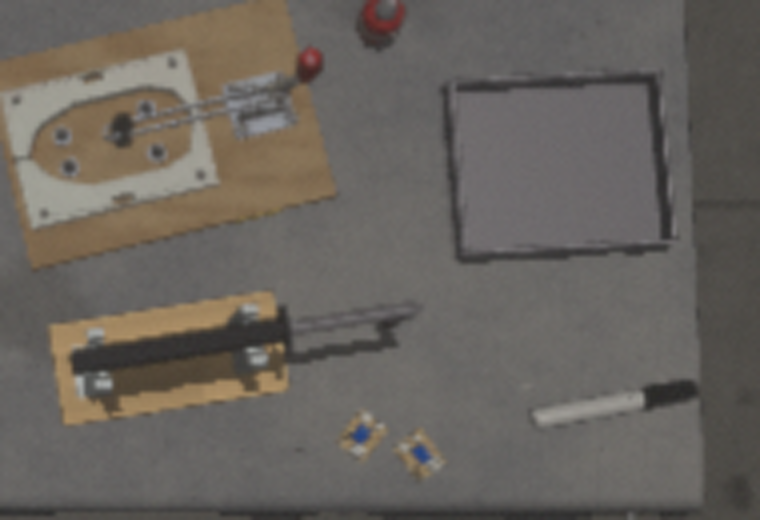

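View pics/cs1.png

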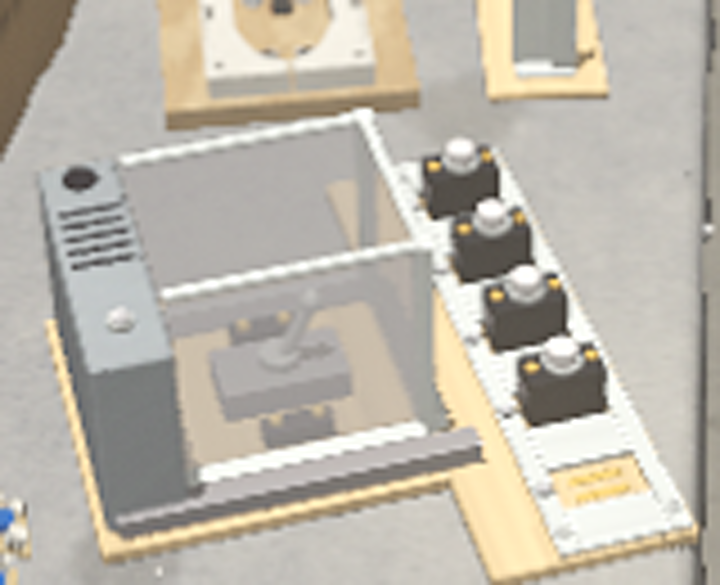

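```bash
cat > fit.py <<'E'
from h import *
from scipy.optimize import least_squares
np.set_printoptions(precision=4,suppress=True)
T=load('top0');S=load('side0')
def px(p,f,o): return (np.array(p,float)+.5)/f-.5+np.array(o)
def rt(q): 
    c,s=np.cos(q),np.sin(q); return np.array([[c,-s,0],[s,c,0],[0,0,1]])
def fit(obs,x0):
    f=lambda p:np.concatenate([(proj(c,rt(p[2])@np.array(P)+[p[0],p[1],0])[0]-uv) for c,P,uv in obs])
    r=least_squares(f,x0); return r.x,r.fun.reshape(-1,2)
if __name__=='__main__':
    t1=lambda p:px(p,4,(130,160)); t2=lambda p:px(p,4,(260,170)); s1=lambda p:px(p,4.5,(200,230))
    ob=[]
    for y,a,b in[(.062,(187,447),(564,347)),(0,(262,415),(528,277)),(-.062,(336,383),(492,208)),(-.124,(410,352),(460,146))]:
        ob+=[(T,(-.08,y,.056),t1(a)),(S,(-.08,y,.056),s1(b))]
    for y,a,b in[(.0575,(120,345),(430,245)),(-.0575,(270,282),(362,115))]:
        ob+=[(T,(-.0025,y,.145),t1(a)),(S,(-.0025,y,.145),s1(b))]
    p,r=fit(ob,[.45,.3,.3]); print('station',p[:2],np.degrees(p[2])); print(r.T)
    for cams in(T,S):
        q,_=fit([o for o in ob if o[0] is cams],p); print(q)
    ob=[(T,(-.075,0,.012),t2((75,362))),(T,(.075,0,.012),t2((283,331))),(T,(.17,0,.004),t2((417,310)))]
    ob=[(c,(P[0],P[1],P[2]+.165),u) for c,P,u in ob]
    p,r=fit(ob,[.4,0,-1.5]); print('rod',p[:2],np.degrees(p[2]));print(r)
    ob=[(T,(a,b,.034),t2(u)) for a,b,u in[(.068,.083,(448,86)),(.068,-.083,(658,76)),(-.068,-.083,(671,241)),(-.068,.083,(461,256))]]
    p,r=fit(ob,[.5,-.2,0]);print('tray',p[:2],np.degrees(p[2]));print(r)
    print('marker',atz(T,t2((540,415)),.009),atz(T,t2((690,390)),.009))
    c=cv2.imread('pics/side0.png')[155:260,270:365]; cv2.imwrite('pics/cs2.png',cv2.resize(c,None,fx=5.5,fy=5.5,interpolation=cv2.INTER_CUBIC))
E
python3 fit.py
```

```text
station [0.4836 0.3135] 23.941368148443946
[[-0.7289  0.8    -0.6874  0.3074 -0.4227  0.4142 -0.1983  0.1729  0.2305
  -0.4326 -0.4136  0.8318]
 [ 0.1227 -0.6801 -0.0667 -0.8856 -0.247  -0.2031 -0.6622 -0.0738 -0.5818
  -0.6978 -0.8142  0.0465]]
[0.4825 0.3123 0.4176]
[0.4842 0.3153 0.4193]
rod [ 0.4269 -0.0487] -81.15364435475608
[[-0.663   0.1527]
 [ 0.5666 -0.2329]
 [ 0.0997  0.069 ]]
tray [ 0.5779 -0.3534] 3.199883992686347
[[-0.0026 -0.382 ]
 [-0.5155 -0.509 ]
 [ 0.3374  0.8925]
 [ 0.1749 -0.0194]]
marker [ 0.3829 -0.3379  0.009 ] [ 0.4024 -0.4573  0.009 ]
```

View pics/cs2.png

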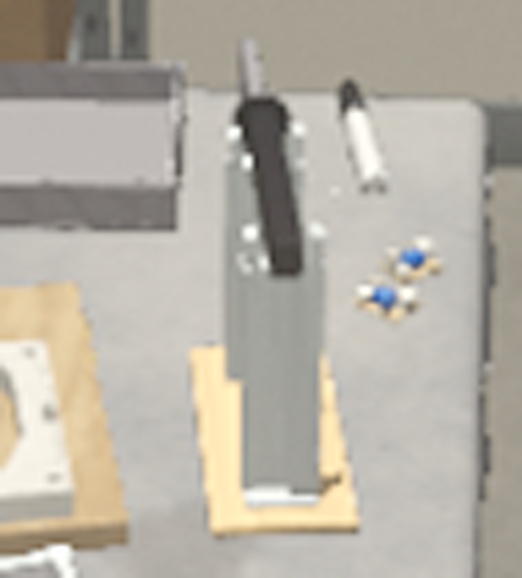

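Station at (0.483, 0.313), yaw 24°, fits both views to under a pixel. The rod's near end shows at crop (287,250) in the side view, and I check it against the fit and work out the first move.

```bash
cat > mv.py <<'E'
from h import *
from scipy.spatial.transform import Rotation as Ro
np.set_printoptions(precision=4,suppress=True)
def Rd(yaw): # tool down, tool y axis at yaw deg
    a=np.radians(yaw); y=np.array([np.cos(a),np.sin(a),0]); z=np.array([0,0,-1.]); return np.column_stack([np.cross(y,z),y,z])
def plan(*wps):
    s=bot.read_state(); R=s['tcp_rot']; p=s['position']
    for x,y,z,yaw in wps:
        print('off',np.round(R.T@(np.array([x,y,z])-p),4),'dr',np.round(Ro.from_matrix(R.T@Rd(yaw)).as_rotvec(degrees=True),2))
def st(x,y,z=0,p=(.4834,.3135,23.95)):
    a=np.radians(p[2]); return np.array([p[0]+np.cos(a)*x-np.sin(a)*y,p[1]+np.sin(a)*x+np.cos(a)*y,z])
E
python3 - <<'E'
from mv import *; from fit import *
s2=lambda P:(proj(S,P)-[270,155]+.5)*5.5-.5
for p in((.4269,-.0487,-81.15),):
    P=[st(x,y,z,p) for x,y,z in[(-.075,0,.177),(-.075,.009,.177),(-.075,-.009,.177),(-.075,0,.153),(.078,0,.182),(.17,0,.17)]]
    print(s2(P))
plan((.37,.3,.32,40),(.43,-.0585,.30,9),(.4284,-.0586,.146,9))
E
```

```text
[[292.3736 240.4748]
 [274.9315 241.0468]
 [309.8109 239.9033]
 [291.6008 280.1674]
 [268.0536  92.8561]
 [254.9193  37.7314]]
off [-0.2453 -0.2161 -0.098 ] dr [-0.11  0.01 30.02]
off [-0.4242 -0.5325 -0.0775] dr [-0.11  0.04 61.02]
off [-0.4228 -0.5329  0.0765] dr [-0.11  0.04 61.02]
```

Request:
servo_tool --targets '[{"offset": [-0.01,-0.01,-0.02],"dr": [0,0,2]},{"offset": [-0.03,-0.03,-0.05],"dr": [0,0,5]},{"offset": [-0.055,-0.05,-0.08],"dr": [0,0,8]},{"offset": [-0.08,-0.07,-0.098],"dr": [0,0,11]},{"offset": [-0.105,-0.093,-0.098],"dr": [0,0,14]},{"offset": [-0.13,-0.115,-0.098],"dr": [0,0,17]},{"offset": [-0.155,-0.137,-0.098],"dr": [0,0,20]},{"offset": [-0.18,-0.16,-0.098],"dr": [0,0,23]},{"offset": [-0.205,-0.185,-0.095],"dr": [0,0,26]},{"offset": [-0.23,-0.21,-0.09],"dr": [0,0,30]},{"offset": [-0.25,-0.237,-0.085],"dr": [0,0,33]},{"offset": [-0.267,-0.266,-0.08],"dr": [0,0,37]},{"offset": [-0.285,-0.296,-0.078],"dr": [0,0,41]},{"offset": [-0.303,-0.328,-0.078],"dr": [0,0,45]},{"offset": [-0.32,-0.358,-0.078],"dr": [0,0,49]},{"offset": [-0.337,-0.388,-0.078],"dr": [0,0,52]},{"offset": [-0.355,-0.418,-0.078],"dr": [0,0,55]},{"offset": [-0.373,-0.448,-0.078],"dr": [0,0,58]},{"offset": [-0.39,-0.475,-0.078],"dr": [0,0,60]},{"offset": [-0.4,-0.495,-0.078],"dr": [0,0,61]}]'

```text
time_s: 1.77
position: [0.4209, -0.0172, 0.3005]
tcp_rot: [[-0.153, 0.988, 0.001], [0.988, 0.153, -0.001], [-0.001, 0.001, -1.0]]
force: [-0.6, 0.1, 0.3]
opening: 0.996
grasp_force: 0.0
```

```bash
python3 - <<'E'
from mv import *
plan((.4285,-.0585,.22,9),(.429,-.0585,.146,9))
E
```

```text
off [-0.0419  0.0011  0.0805] dr [ 0.03  0.05 -0.18]
off [-0.0419  0.0016  0.1545] dr [ 0.03  0.05 -0.18]
```

Request:
servo_tool --targets '[{"offset": [-0.02,0,0.02],"dr": [0,0,0]},{"offset": [-0.042,0.001,0.045],"dr": [0,0,0]},{"offset": [-0.042,0.001,0.07],"dr": [0,0,0]},{"offset": [-0.042,0.001,0.09],"dr": [0,0,0]},{"offset": [-0.042,0.001,0.09],"dr": [0,0,0]},{"offset": [-0.042,0.001,0.09],"dr": [0,0,0]}]'

```text
time_s: 2.27
position: [0.427, -0.0556, 0.2098]
tcp_rot: [[-0.156, 0.988, -0.003], [0.988, 0.156, 0.001], [0.002, -0.003, -1.0]]
force: [0.3, -0.7, 0.1]
opening: 1.0
grasp_force: 0.0
```

```bash
python3 - <<'E'
from mv import *
plan((.429,-.0585,.146,9))
snap('top','t1');snap('side','s1')
a=cv2.imread('pics/t1.png')[215:305,250:380];b=cv2.imread('pics/s1.png')[120:260,270:400]
a=cv2.resize(a,(520,360),interpolation=2);b=cv2.resize(b,(520,560),interpolation=2)[:360] if 0 else cv2.resize(b,(334,360),interpolation=2)
cv2.imwrite('pics/v1.png',np.hstack([a,b])[:, :800] if a.shape[1]+b.shape[1]<=800 else np.hstack([a[:,:466],b]))
E
```

```text
off [-0.0033  0.0017  0.0638] dr [-0.16 -0.1   0.  ]
```

View pics/v1.png

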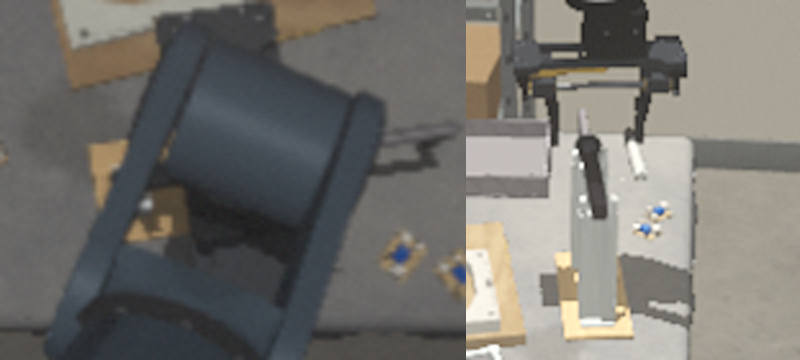

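In the side view the open fingers at (555,140) and (638,130) straddle the handle at (592,150). Descending now.

Request:
servo_tool --targets '[{"offset": [-0.002,0.001,0.015],"dr": [0,0,0]},{"offset": [-0.003,0.001,0.03],"dr": [0,0,0]},{"offset": [-0.003,0.001,0.045],"dr": [0,0,0]},{"offset": [-0.003,0.001,0.057],"dr": [0,0,0]},{"offset": [-0.003,0.001,0.064],"dr": [0,0,0]},{"offset": [-0.003,0.001,0.064],"dr": [0,0,0]},{"offset": [-0.003,0.001,0.064],"dr": [0,0,0]}]'

```text
time_s: 2.95
position: [0.43, -0.0587, 0.1473]
tcp_rot: [[-0.157, 0.988, 0.001], [0.988, 0.157, -0.001], [-0.001, 0.001, -1.0]]
force: [1.0, -0.3, 0.4]
opening: 1.002
grasp_force: 0.0
```

Request:
servo_tool --targets '[{"offset": [0,0,0],"dr": [0,0,0]},{"offset": [0,0,0],"dr": [0,0,0]},{"offset": [0,0,0],"dr": [0,0,0]},{"offset": [0,0,0],"dr": [0,0,0]},{"offset": [0,0,0],"dr": [0,0,0]},{"offset": [0,0,0],"dr": [0,0,0]},{"offset": [0,0,0],"dr": [0,0,0]},{"offset": [0,0,0],"dr": [0,0,0]},{"offset": [0,0,0],"dr": [0,0,0]},{"offset": [0,0,0],"dr": [0,0,0]}]' --gripper 1

```text
time_s: 3.78
position: [0.4293, -0.0587, 0.1465]
tcp_rot: [[-0.157, 0.988, -0.0], [0.988, 0.157, 0.0], [0.0, -0.0, -1.0]]
force: [0.3, 0.5, -0.7]
opening: 0.324
grasp_force: 0.0
```

Request:
servo_tool --targets '[{"offset": [0,0,0],"dr": [0,0,0]},{"offset": [0,0,0],"dr": [0,0,0]},{"offset": [0,0,0],"dr": [0,0,0]},{"offset": [0,0,0],"dr": [0,0,0]},{"offset": [0,0,0],"dr": [0,0,0]},{"offset": [0,0,0],"dr": [0,0,0]}]'

```text
time_s: 4.28
position: [0.4294, -0.0587, 0.1466]
tcp_rot: [[-0.157, 0.988, 0.0], [0.988, 0.157, -0.0], [-0.0, 0.0, -1.0]]
force: [1.2, -0.8, 0.1]
opening: 0.207
grasp_force: 30.0
```

Request:
servo_tool --targets '[{"offset": [0,0,-0.005],"dr": [0,0,0]},{"offset": [0,0,-0.015],"dr": [0,0,0]},{"offset": [0,0,-0.03],"dr": [0,0,0]},{"offset": [0,0,-0.045],"dr": [0,0,0]},{"offset": [0,0,-0.06],"dr": [0,0,0]},{"offset": [0,0,-0.08],"dr": [0,0,0]},{"offset": [0,0,-0.1],"dr": [0,0,0]},{"offset": [0,0,-0.12],"dr": [0,0,0]},{"offset": [0,0,-0.135],"dr": [0,0,0]},{"offset": [0,0,-0.145],"dr": [0,0,0]},{"offset": [0,0,-0.15],"dr": [0,0,0]},{"offset": [0,0,-0.15],"dr": [0,0,0]}]'

```text
time_s: 5.28
position: [0.4294, -0.0587, 0.2975]
tcp_rot: [[-0.157, 0.988, 0.002], [0.988, 0.157, -0.001], [-0.001, 0.001, -1.0]]
force: [1.7, 0.8, -1.3]
opening: 0.205
grasp_force: 30.0
```

```bash
python3 - <<'E'
from mv import *
# grip is 10 mm ahead of handle middle: hook at +160 from grip
for hx in(.018,): print(st(hx-.16,0))
a,b,_=st(.018-.16,0)
plan((.42,.1,.297,55),(a,b,.297,113.95))
s=bot.read_state(); print(s['position'],s['opening'],s['grasp_force'],np.hypot(a,b))
snap('side','s2')
E
```

```text
[0.3536 0.2559 0.    ]
off [0.1582 0.0156 0.0004] dr [  0.06   0.08 -45.98]
off [ 0.3225 -0.0255  0.0002] dr [   0.01    0.11 -104.93]
[ 0.4294 -0.0587  0.2975] 0.20532303183581482 29.99958428554237 0.4364792042785534
```

Request:
servo_tool --targets '[{"offset": [0.008,0.002,0],"dr": [0,0,-3]},{"offset": [0.025,0.004,0],"dr": [0,0,-8]},{"offset": [0.043,0.006,0],"dr": [0,0,-13]},{"offset": [0.062,0.008,0],"dr": [0,0,-18.5]},{"offset": [0.081,0.01,0],"dr": [0,0,-24]},{"offset": [0.1,0.012,0],"dr": [0,0,-29.5]},{"offset": [0.119,0.014,0],"dr": [0,0,-35]},{"offset": [0.138,0.015,0],"dr": [0,0,-40.5]},{"offset": [0.157,0.015,0],"dr": [0,0,-46]},{"offset": [0.175,0.011,0],"dr": [0,0,-52]},{"offset": [0.193,0.007,0],"dr": [0,0,-58]},{"offset": [0.211,0.003,0],"dr": [0,0,-64]},{"offset": [0.229,-0.001,0],"dr": [0,0,-70]},{"offset": [0.247,-0.006,0],"dr": [0,0,-76]},{"offset": [0.265,-0.011,0],"dr": [0,0,-82]},{"offset": [0.282,-0.015,0],"dr": [0,0,-88]},{"offset": [0.298,-0.019,0],"dr": [0,0,-94]},{"offset": [0.312,-0.023,0],"dr": [0,0,-99.5]},{"offset": [0.32,-0.025,0],"dr": [0,0,-103.5]},{"offset": [0.3225,-0.0255,0],"dr": [0,0,-105]}]'

```text
time_s: 7.0
position: [0.352, 0.2565, 0.2953]
tcp_rot: [[-0.912, -0.411, -0.003], [-0.411, 0.912, -0.001], [0.003, 0.001, -1.0]]
force: [0.6, 0.1, -1.7]
opening: 0.206
grasp_force: 30.0
```

Request:
servo_tool --targets '[{"offset": [0,0,0],"dr": [0,0,0]},{"offset": [0,0,0],"dr": [0,0,0]},{"offset": [0,0,0],"dr": [0,0,0]},{"offset": [0,0,0],"dr": [0,0,0]}]'

```text
time_s: 7.33
position: [0.3538, 0.2553, 0.2963]
tcp_rot: [[-0.914, -0.405, -0.0], [-0.405, 0.914, -0.0], [0.0, -0.0, -1.0]]
force: [0.7, 0.3, -0.9]
opening: 0.203
grasp_force: 30.0
```

```bash
python3 - <<'E'
from mv import *
s=bot.read_state(); p=s['position']; print(p,np.degrees(np.arctan2(*s['tcp_rot'][1::-1,1])))
t=snap('top','t3');d=snap('side','s3')
a=st(.018,0)
h=p[2]+.0187
print(proj(t,[st(.018,0,h),st(.018,0,h-.12)]),proj(d,[st(.018,0,h),st(.018,0,h-.12)]))
a=cv2.imread('pics/t3.png')[160:280,130:260];b=cv2.imread('pics/s3.png')[180:340,200:360]
a=cv2.resize(a,(390,360),interpolation=2);b=cv2.resize(b,(400,400),interpolation=2)
a=cv2.copyMakeBorder(a,0,40,0,0,0)
cv2.imwrite('pics/v2.png',np.hstack([a,b]))
E
```

```text
[0.3538 0.2553 0.2963] 113.91934385951166
[[159.9351 223.601 ]
 [171.4453 228.9195]] [[277.495  210.8883]
 [278.9531 253.8273]]
```

View pics/v2.png

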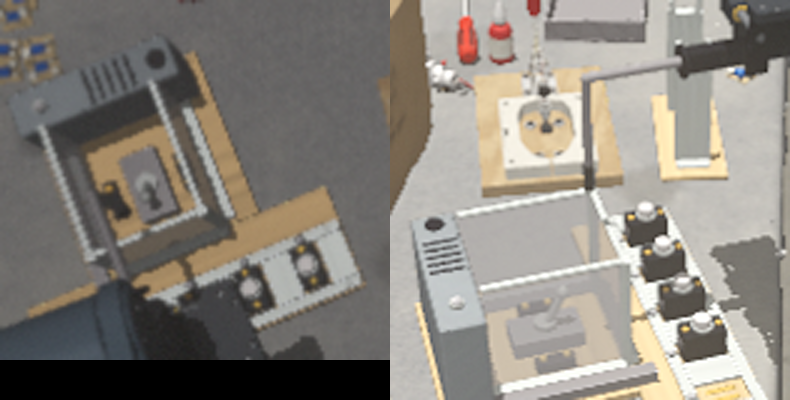

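Side view: the bend sits at crop (589,80) and the hook end at (590,187), about 1 px from prediction. I enlarge the top view to check the sideways position.

```bash
python3 - <<'E'
from mv import *
crop('t3',140,195,200,265,8,'v3')
E
```

```text
(no output)
```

View pics/v3.png

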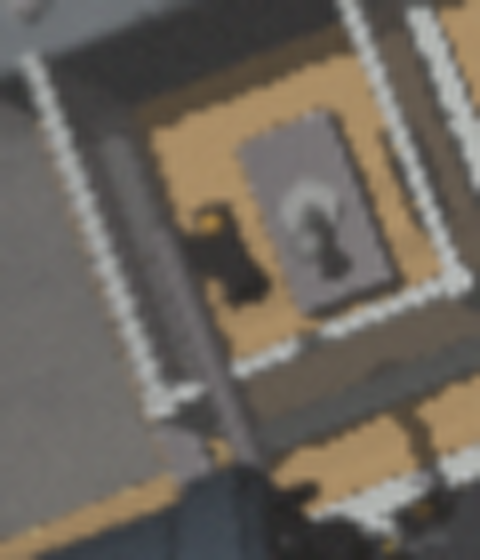

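```bash
python3 - <<'E'
from mv import *
a=cv2.imread('pics/top0.png').astype(int);b=cv2.imread('pics/t3.png').astype(int)
d=np.abs(a-b).sum(2)[218:252,150:185]
for i,r in enumerate(d): print(218+i,''.join('%3d'%min(v,99) if v>12 else '  .' for v in r))
T=load('t3'); 
s=bot.read_state(); p=s['position']; R=s['tcp_rot']; h=p[2]+.0187
u=-R[:,0]  # rod x
for dx in(.08,.1,.13,.16): print(proj(T,[p+u*dx+[0,0,.0187]]))
print(u,proj(T,[p+u*.16+[0,0,.0187-.12]]))
E
```

```text
218  18  .  .  .  .  .  .  .  .  .  . 14 16 13 19 18 17 15  . 16 17 21  .  . 18 14 14 24 17 16 15 13 18 16 14
219  22 21  .  .  .  .  . 13  .  .  .  . 17 19 13  . 13  . 20 13 19  . 15  . 21 13 20 17 19 16 15 17  . 14 15
220  20  .  .  . 14  .  . 19  .  .  .  . 18 16 17  .  . 13  .  . 19 20 13 17  . 20 14 21 17  . 17 18  .  .  .
221  18  .  .  .  . 15  . 14  .  .  .  .  .  .  .  .  .  .  . 17 16  .  .  .  . 16 14 19 14  . 19 17 13 13  .
222  18 19 17  .  .  .  . 13  .  .  .  . 14 14 14  . 19  .  . 14 19  .  . 14 17 13 14 20  .  .  .  .  .  .  .
223  17 20 13  .  .  .  .  .  .  . 13  .  .  . 15  .  .  .  .  . 18  . 16  . 16  .  .  .  .  .  .  .  . 14  .
224  14 16  . 16  .  .  .  .  . 29 52 28 15 30 42 17  .  .  .  .  . 13 26  . 17 17  .  . 14  .  .  .  .  .  .
225  18 15 17  .  .  .  . 15  . 16 40 43  . 57 99 96 22  .  .  .  . 15  . 15 13 14  .  . 17  .  .  .  .  .  .
226   .  . 19 15  .  .  .  .  .  . 34 50 23 46 99 99 48  .  .  .  .  . 17 19  . 13 14  . 14  .  .  .  .  . 19
227  15  . 17 20 14  .  .  . 25 17 22 56 37 28 84 84 37  .  .  .  .  .  .  .  .  . 15  .  .  .  .  .  .  . 14

[... 2075 characters left out ...]
 .  .  .  .  .
247   .  .  .  .  .  .  .  .  .  .  .  .  .  .  .  .  . 49 99 91 40  .  .  .  .  .  .  .  .  .  .  .  .  .  .
248   .  .  .  .  .  .  .  .  .  .  .  .  .  .  .  .  . 59 89 99 77  .  .  .  .  .  .  .  .  .  .  .  .  .  .
249   .  .  .  .  .  .  . 13  .  .  .  .  .  .  .  .  .  . 65 99 89 17  .  .  .  .  .  .  .  .  .  .  .  .  .
250   .  .  .  .  .  .  .  .  .  .  .  .  . 17  .  .  .  . 29 66 57 14 24  .  .  .  .  .  .  .  .  .  .  . 14
251  13  .  .  .  .  .  .  .  .  .  .  .  .  .  .  .  .  . 35 62 40 13 27 19  .  .  .  .  .  .  . 15  . 14 16
[[171.7726 252.5654]]
[[168.8299 245.2497]]
[[164.4494 234.3384]]
[[160.1097 223.5035]]
[ 0.914   0.4058 -0.0001] [[171.6053 228.8313]]
```

```bash
python3 - <<'E'
from mv import *; from fit import px
T=load('top0');S=load('side0')
print(proj(T,[st(.045,0,.069)]),px((335,262),8,(140,195)),px((205,265),4,(130,160)))
print(proj(S,[st(.045,0,.069)]),px((310,297),4.5,(200,230)))
P=atz(T,px((335,262),8,(140,195)),.069)-st(0,0); a=np.radians(23.95); print('ball in station',P[0]*np.cos(a)+P[1]*np.sin(a),-P[0]*np.sin(a)+P[1]*np.cos(a))
x,y,_=st(.022-.16,-.001)
plan((x,y,.2963,113.95),(x,y,.1613,113.95))
E
```

```text
[[178.2062 225.4863]] [181.4375 227.3125] [180.875 225.875]
[[269.9051 296.5768]] [268.5    295.6111]
ball in station 0.03580833543394723 -0.006991826955252154
off [-0.004  -0.0005  0.0002] dr [-0.01 -0.01 -0.01]
off [-0.004  -0.0005  0.1352] dr [-0.01 -0.01 -0.01]
```

```bash
python3 - <<'E'
from mv import *
T=load('top0')
v=lambda P:(proj(T,P)-[140,195]+.5)*8-.5
print(v([st(.065,0,.03),st(.065+.037,.02,.03),st(.065+.037,-.02,.03),st(.065-.037,.02,.03),st(.065-.037,-.02,.03),st(.045,0,.069)]).round(0))
E
```

```text
[[313. 213.]
 [231. 148.]
 [325. 107.]
 [301. 319.]
 [395. 278.]
 [309. 247.]]
```

Request:
servo_tool --targets '[{"offset": [-0.004,-0.0015,0.01],"dr": [0,0,0]},{"offset": [-0.004,-0.0015,0.025],"dr": [0,0,0]},{"offset": [-0.004,-0.0015,0.04],"dr": [0,0,0]},{"offset": [-0.004,-0.0015,0.055],"dr": [0,0,0]},{"offset": [-0.004,-0.0015,0.065],"dr": [0,0,0]},{"offset": [-0.004,-0.0015,0.07],"dr": [0,0,0]},{"offset": [-0.004,-0.0015,0.07],"dr": [0,0,0]}]'

```text
time_s: 8.02
position: [0.3574, 0.2556, 0.2257]
tcp_rot: [[-0.914, -0.406, -0.002], [-0.406, 0.914, -0.001], [0.002, 0.0, -1.0]]
force: [-0.4, 0.2, -0.7]
opening: 0.2
grasp_force: 30.0
```

Request:
servo_tool --targets '[{"offset": [0,0,0.01],"dr": [0,0,0]},{"offset": [0,0,0.02],"dr": [0,0,0]},{"offset": [0,0,0.03],"dr": [0,0,0]},{"offset": [0,0,0.04],"dr": [0,0,0]},{"offset": [0,0,0.05],"dr": [0,0,0]},{"offset": [0,0,0.06],"dr": [0,0,0]},{"offset": [0,0,0.065],"dr": [0,0,0]},{"offset": [0,0,0.065],"dr": [0,0,0]},{"offset": [0,0,0.065],"dr": [0,0,0]}]'

```text
time_s: 8.77
position: [0.3584, 0.2563, 0.162]
tcp_rot: [[-0.913, -0.407, 0.001], [-0.407, 0.913, 0.0], [-0.001, -0.0, -1.0]]
force: [-0.7, 0.3, -0.6]
opening: 0.202
grasp_force: 30.0
```

```bash
python3 - <<'E'
from mv import *
s=bot.read_state(); print(s['position'],s['force'])
snap('top','t4');snap('side','s4')
a=cv2.imread('pics/t4.png')[195:265,140:200];b=cv2.imread('pics/s4.png')[240:340,230:330]
a=cv2.resize(a,(386,450),interpolation=2);b=cv2.resize(b,(410,450),interpolation=2)
cv2.imwrite('pics/v4.png',np.hstack([a,b]))
E
```

```text
[0.3584 0.2563 0.162 ] [-0.7291  0.3361 -0.6388]
```

View pics/v4.png

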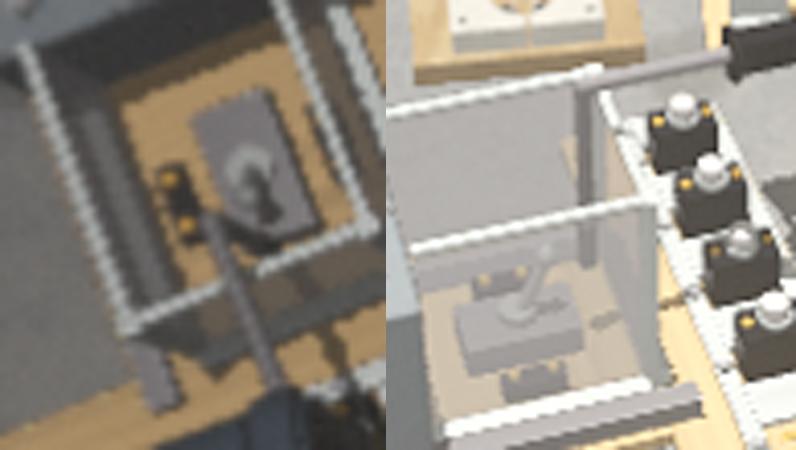

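The side view shows the hook end at (590,265) inside the bay, ahead of the ball at (543,255). The top view has them in line, so I push the lever back.

Request:
servo_tool --targets '[{"offset": [-0.004,0,0],"dr": [0,0,0]},{"offset": [-0.008,0,0],"dr": [0,0,0]},{"offset": [-0.012,0,0],"dr": [0,0,0]},{"offset": [-0.016,0,0],"dr": [0,0,0]},{"offset": [-0.02,0,0],"dr": [0,0,0]},{"offset": [-0.024,0,0],"dr": [0,0,0]},{"offset": [-0.028,0,0],"dr": [0,0,0]},{"offset": [-0.032,0,0],"dr": [0,0,0]},{"offset": [-0.036,0,0],"dr": [0,0,0]},{"offset": [-0.04,0,0],"dr": [0,0,0]},{"offset": [-0.044,0,0],"dr": [0,0,0]},{"offset": [-0.047,0,0],"dr": [0,0,0]},{"offset": [-0.05,0,0],"dr": [0,0,0]},{"offset": [-0.05,0,0],"dr": [0,0,0]},{"offset": [-0.05,0,0],"dr": [0,0,0]}]'

```text
time_s: 10.12
position: [0.4038, 0.2765, 0.1615]
tcp_rot: [[-0.913, -0.407, 0.0], [-0.407, 0.913, 0.0], [-0.0, -0.0, -1.0]]
force: [-0.3, 0.3, -1.4]
opening: 0.203
grasp_force: 30.0
```

```bash
python3 - <<'E'
from mv import *
s=bot.read_state(); print(s['position'],s['force'])
snap('side','s5'); crop('s5',230,240,330,340,4.5,'v5')
x,y,_=st(.022-.16,-.002); plan((x,y,.162,113.95),(x,y,.31,113.95))
E
```

```text
[0.4038 0.2765 0.1615] [-0.2669  0.3133 -1.3825]
off [ 0.05   -0.0005 -0.0005] dr [0.   0.   0.06]
off [ 0.05   -0.0005 -0.1485] dr [0.   0.   0.06]
```

View pics/v5.png

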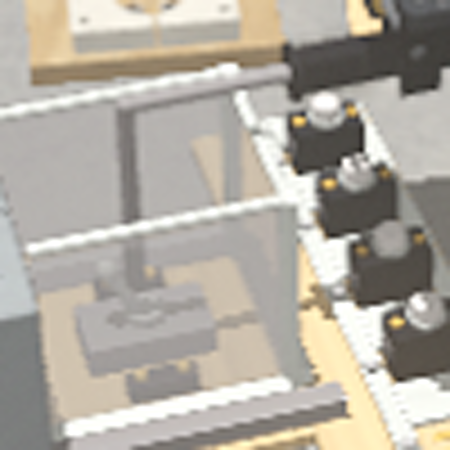

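The lever now leans back at crop (105,270), with the hook at (132,285) just ahead of it, so the isolator is on. Lifting out.

Request:
servo_tool --targets '[{"offset": [0.004,0,0],"dr": [0,0,0]},{"offset": [0.01,0,-0.005],"dr": [0,0,0]},{"offset": [0.014,0,-0.02],"dr": [0,0,0]},{"offset": [0.014,0,-0.04],"dr": [0,0,0]},{"offset": [0.014,0,-0.06],"dr": [0,0,0]},{"offset": [0.014,0,-0.08],"dr": [0,0,0]},{"offset": [0.014,0,-0.1],"dr": [0,0,0]},{"offset": [0.014,0,-0.12],"dr": [0,0,0]},{"offset": [0.015,0,-0.135],"dr": [0,0,0]},{"offset": [0.03,0,-0.14],"dr": [0,0,0]},{"offset": [0.05,0,-0.14],"dr": [0,0,0]},{"offset": [0.05,0,-0.14],"dr": [0,0,0]},{"offset": [0.05,0,-0.14],"dr": [0,0,0]}]'

```text
time_s: 11.25
position: [0.3562, 0.2556, 0.3018]
tcp_rot: [[-0.913, -0.407, -0.0], [-0.407, 0.913, -0.0], [0.0, 0.0, -1.0]]
force: [0.3, 0.7, -1.9]
opening: 0.205
grasp_force: 30.0
```

```bash
python3 - <<'E'
from mv import *
plan((.42,.1,.30,60),(.4294,-.0587,.297,9.03))
E
```

```text
off [ 0.0051 -0.168   0.0018] dr [-0.01 -0.01 54.03]
off [ 0.0611 -0.3168  0.0048] dr [ -0.01  -0.01 105.  ]
```

Request:
servo_tool --targets '[{"offset": [0,-0.008,0],"dr": [0,0,3]},{"offset": [0,-0.024,0],"dr": [0,0,8]},{"offset": [0.001,-0.042,0],"dr": [0,0,13]},{"offset": [0.001,-0.06,0],"dr": [0,0,18.5]},{"offset": [0.001,-0.078,0],"dr": [0,0,24]},{"offset": [0.002,-0.096,0],"dr": [0,0,30]},{"offset": [0.003,-0.114,0],"dr": [0,0,36]},{"offset": [0.004,-0.132,0],"dr": [0,0,42]},{"offset": [0.005,-0.15,0],"dr": [0,0,48]},{"offset": [0.006,-0.168,0],"dr": [0,0,54]},{"offset": [0.012,-0.185,0],"dr": [0,0,60]},{"offset": [0.019,-0.203,0],"dr": [0,0,66]},{"offset": [0.026,-0.221,0],"dr": [0,0,72]},{"offset": [0.033,-0.239,0],"dr": [0,0,78]},{"offset": [0.04,-0.257,0],"dr": [0,0,84]},{"offset": [0.046,-0.275,0],"dr": [0,0,90]},{"offset": [0.052,-0.292,0],"dr": [0,0,96]},{"offset": [0.057,-0.306,0],"dr": [0,0,101]},{"offset": [0.06,-0.314,0],"dr": [0,0,104]},{"offset": [0.061,-0.317,0],"dr": [0,0,105]}]'

```text
time_s: 12.92
position: [0.4319, -0.0599, 0.3015]
tcp_rot: [[-0.153, 0.988, 0.001], [0.988, 0.153, -0.001], [-0.001, 0.0, -1.0]]
force: [-0.8, 0.4, -2.0]
opening: 0.202
grasp_force: 30.0
```

Request:
servo_tool --targets '[{"offset": [0,0,0],"dr": [0,0,0]},{"offset": [0,0,0],"dr": [0,0,0]},{"offset": [0,0,0],"dr": [0,0,0]},{"offset": [0,0,0],"dr": [0,0,0]}]'

```text
time_s: 13.25
position: [0.4311, -0.0576, 0.3015]
tcp_rot: [[-0.158, 0.987, -0.0], [0.987, 0.158, 0.0], [0.0, -0.0, -1.0]]
force: [0.3, 0.5, -1.4]
opening: 0.206
grasp_force: 30.0
```

```bash
python3 - <<'E'
from mv import *
plan((.4294,-.0587,.175,9.03),(.4294,-.0587,.1466,9.03))
d=snap('side','s6'); s=bot.read_state();p=s['position'];R=s['tcp_rot'];u=-R[:,0];h=np.array([0,0,.0187])
e=np.abs(cv2.imread('pics/s6.png').astype(int)-cv2.imread('pics/s2.png')).sum(2)
print('diff vs just-after-lift around rod', [int((e[100:200,300:330]>k).sum()) for k in(30,60,90)])
E
```

```text
off [-0.0008 -0.0018  0.1265] dr [-0.01 -0.02  0.07]
off [-0.0008 -0.0018  0.1549] dr [-0.01 -0.02  0.07]
diff vs just-after-lift around rod [506, 377, 273]
```

Request:
servo_tool --targets '[{"offset": [-0.001,-0.002,0.01],"dr": [0,0,0]},{"offset": [-0.001,-0.002,0.03],"dr": [0,0,0]},{"offset": [-0.001,-0.002,0.055],"dr": [0,0,0]},{"offset": [-0.001,-0.002,0.08],"dr": [0,0,0]},{"offset": [-0.001,-0.002,0.1],"dr": [0,0,0]},{"offset": [-0.001,-0.002,0.115],"dr": [0,0,0]},{"offset": [-0.001,-0.002,0.12],"dr": [0,0,0]},{"offset": [-0.001,-0.002,0.125],"dr": [0,0,0]},{"offset": [-0.001,-0.002,0.13],"dr": [0,0,0]},{"offset": [-0.001,-0.002,0.135],"dr": [0,0,0]},{"offset": [-0.001,-0.002,0.14],"dr": [0,0,0]},{"offset": [-0.001,-0.002,0.145],"dr": [0,0,0]},{"offset": [-0.001,-0.002,0.15],"dr": [0,0,0]},{"offset": [-0.001,-0.002,0.1535],"dr": [0,0,0]},{"offset": [-0.001,-0.002,0.1535],"dr": [0,0,0]},{"offset": [-0.001,-0.002,0.1535],"dr": [0,0,0]}]'

```text
time_s: 14.63
position: [0.4293, -0.0596, 0.1479]
tcp_rot: [[-0.157, 0.988, -0.0], [0.988, 0.157, 0.0], [0.0, -0.0, -1.0]]
force: [-0.5, -0.4, -1.4]
opening: 0.204
grasp_force: 30.0
```

Request:
servo_tool --targets '[{"offset": [0,0.001,0.001],"dr": [0,0,0]},{"offset": [0,0.001,0.0015],"dr": [0,0,0]},{"offset": [0,0.001,0.0015],"dr": [0,0,0]}]'

```text
time_s: 14.88
position: [0.4304, -0.0595, 0.1466]
tcp_rot: [[-0.157, 0.988, 0.0], [0.988, 0.157, -0.0], [-0.0, 0.0, -1.0]]
force: [-0.1, 0.2, -2.0]
opening: 0.205
grasp_force: 30.0
```

Request:
servo_tool --targets '[{"offset": [0,0,0],"dr": [0,0,0]},{"offset": [0,0,0],"dr": [0,0,0]},{"offset": [0,0,0],"dr": [0,0,0]},{"offset": [0,0,0],"dr": [0,0,0]},{"offset": [0,0,0],"dr": [0,0,0]},{"offset": [0,0,0],"dr": [0,0,0]},{"offset": [0,0,0],"dr": [0,0,0]},{"offset": [0,0,0],"dr": [0,0,0]},{"offset": [0,0,0],"dr": [0,0,0]},{"offset": [0,0,-0.01],"dr": [0,0,0]},{"offset": [0,0,-0.03],"dr": [0,0,0]},{"offset": [0,0,-0.05],"dr": [0,0,0]},{"offset": [0,0,-0.07],"dr": [0,0,0]},{"offset": [0,0,-0.08],"dr": [0,0,0]}]' --gripper -0.2

```text
time_s: 16.05
position: [0.4313, -0.0597, 0.2286]
tcp_rot: [[-0.157, 0.988, 0.003], [0.988, 0.157, -0.001], [-0.002, 0.003, -1.0]]
force: [-0.1, -0.1, -0.5]
opening: 0.6
grasp_force: 0.0
```

```bash
python3 - <<'E'
from mv import *
b=st(-.08,-.124); c=st(-.08,.062); print(b,c)
plan((.40,.05,.23,60),(b[0],b[1],.12,113.95)); print(bot.read_state()['opening'])
snap('side','s7'); crop('s7',270,155,365,260,5,'v6')
E
```

```text
[0.4606 0.1677 0.    ] [0.3851 0.3377 0.    ]
off [ 0.1133 -0.0137 -0.0017] dr [  0.11   0.17 -50.98]
off [0.2202 0.0643 0.1084] dr [   0.03    0.22 -104.93]
0.6004605642254103
```

View pics/v6.png

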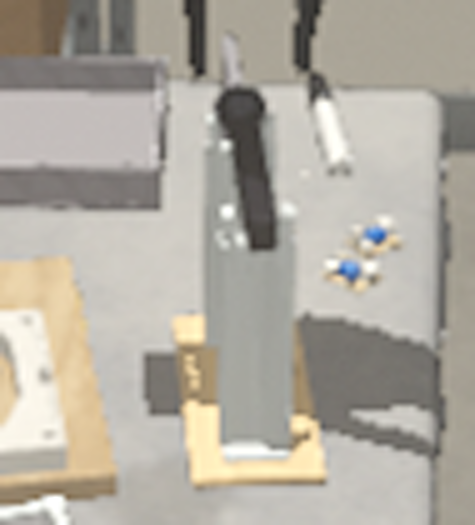

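The rod is back in its rest with its handle lying in both forks, at crop (245,100) to (262,235). Closing the fingers and heading for the first switch.

Request:
servo_tool --targets '[{"offset": [0.006,0.001,0],"dr": [0,0,-3]},{"offset": [0.016,0.003,0],"dr": [0,0,-8]},{"offset": [0.028,0.005,0],"dr": [0,0,-13]},{"offset": [0.04,0.007,0],"dr": [0,0,-18.5]},{"offset": [0.053,0.01,0],"dr": [0,0,-24]},{"offset": [0.066,0.013,0],"dr": [0,0,-30]},{"offset": [0.08,0.016,0],"dr": [0,0,-36]},{"offset": [0.094,0.02,0],"dr": [0,0,-42]},{"offset": [0.108,0.024,0],"dr": [0,0,-48]},{"offset": [0.122,0.028,0],"dr": [0,0,-54]},{"offset": [0.136,0.032,0],"dr": [0,0,-60]},{"offset": [0.149,0.037,0],"dr": [0,0,-66]},{"offset": [0.162,0.042,0],"dr": [0,0,-72]},{"offset": [0.174,0.047,0.01],"dr": [0,0,-78]},{"offset": [0.185,0.052,0.025],"dr": [0,0,-84]},{"offset": [0.195,0.056,0.04],"dr": [0,0,-90]},{"offset": [0.205,0.059,0.06],"dr": [0,0,-96]},{"offset": [0.213,0.062,0.08],"dr": [0,0,-101]},{"offset": [0.218,0.064,0.1],"dr": [0,0,-104]},{"offset": [0.22,0.064,0.108],"dr": [0,0,-105]}]' --gripper 1

```text
time_s: 17.77
position: [0.4575, 0.1683, 0.1159]
tcp_rot: [[-0.912, -0.409, -0.004], [-0.409, 0.912, -0.0], [0.004, 0.001, -1.0]]
force: [-0.4, -0.3, 0.1]
opening: 0.004
grasp_force: 0.0
```

Request:
servo_tool --targets '[{"offset": [0,0,0],"dr": [0,0,0]},{"offset": [0,0,0],"dr": [0,0,0]},{"offset": [0,0,0],"dr": [0,0,0]},{"offset": [0,0,0],"dr": [0,0,0]}]'

```text
time_s: 18.1
position: [0.4598, 0.1677, 0.1196]
tcp_rot: [[-0.914, -0.406, 0.002], [-0.406, 0.914, 0.0], [-0.002, -0.001, -1.0]]
force: [-0.5, -0.1, -0.3]
opening: 0.007
grasp_force: 0.0
```

```bash
python3 - <<'E'
from mv import *
b=st(-.08,-.124)
plan((b[0],b[1],.065,113.95),(b[0],b[1],.049,113.95)); s=bot.read_state(); print(s['opening'],s['position'],s['force'],s['joint_positions'])
E
```

```text
off [-0.0006 -0.0002  0.0546] dr [-0.04  0.12  0.01]
off [-0.0006 -0.0002  0.0706] dr [-0.04  0.12  0.01]
0.006529933334082168 [0.4598 0.1677 0.1196] [-0.5208 -0.1264 -0.2659] [   6.926    29.2985  106.9771   -0.0044   43.598  -107.0302]
```

Request:
servo_tool --targets '[{"offset": [0,0,0.02],"dr": [0,0,0]},{"offset": [0,0,0.04],"dr": [0,0,0]},{"offset": [0,0,0.055],"dr": [0,0,0]},{"offset": [0,0,0.06],"dr": [0,0,0]},{"offset": [0,0,0.063],"dr": [0,0,0]},{"offset": [0,0,0.066],"dr": [0,0,0]},{"offset": [0,0,0.069],"dr": [0,0,0]},{"offset": [0,0,0.071],"dr": [0,0,0]},{"offset": [0,0,0.071],"dr": [0,0,0]},{"offset": [0,0,0.071],"dr": [0,0,0]}]'

```text
time_s: 18.93
position: [0.4591, 0.1677, 0.0493]
tcp_rot: [[-0.913, -0.407, 0.001], [-0.407, 0.913, -0.0], [-0.001, -0.001, -1.0]]
force: [-2.8, -2.0, 11.1]
opening: 0.002
grasp_force: 6.1
```

Request:
servo_tool --targets '[{"offset": [0,0,-0.002],"dr": [0,0,0]},{"offset": [0,0,-0.0035],"dr": [0,0,0]},{"offset": [0,0,-0.0035],"dr": [0,0,0]},{"offset": [0,0,-0.0035],"dr": [0,0,0]}]'

```text
time_s: 19.27
position: [0.4594, 0.1679, 0.0515]
tcp_rot: [[-0.913, -0.407, 0.001], [-0.407, 0.913, 0.0], [-0.001, -0.0, -1.0]]
force: [-0.2, -1.0, 3.9]
opening: 0.007
grasp_force: 1.9
```

Request:
servo_tool --targets '[{"offset": [0,0,-0.01],"dr": [0,0,0]},{"offset": [0,0,-0.03],"dr": [0,0,0]},{"offset": [0,0.02,-0.03],"dr": [0,0,0]},{"offset": [0,0.045,-0.03],"dr": [0,0,0]},{"offset": [0,0.062,-0.03],"dr": [0,0,0]},{"offset": [0,0.062,-0.03],"dr": [0,0,0]},{"offset": [0,0.062,-0.03],"dr": [0,0,0]},{"offset": [0,0.062,-0.03],"dr": [0,0,0]}]'

```text
time_s: 19.93
position: [0.4346, 0.2244, 0.0812]
tcp_rot: [[-0.913, -0.407, 0.001], [-0.407, 0.913, 0.0], [-0.001, -0.0, -1.0]]
force: [-0.5, -1.0, -0.2]
opening: 0.002
grasp_force: 0.0
```

```bash
python3 - <<'E'
from mv import *
b=st(-.08,-.062)
plan((b[0],b[1],.048,113.95)); s=bot.read_state(); print(s['position'],s['force'])
E
```

```text
off [-0.0007 -0.0004  0.0332] dr [-0.02  0.06  0.08]
[0.4346 0.2244 0.0812] [-0.5339 -0.9666 -0.1699]
```

Request:
servo_tool --targets '[{"offset": [-0.001,0,0.01],"dr": [0,0,0]},{"offset": [-0.001,0,0.02],"dr": [0,0,0]},{"offset": [-0.001,0,0.024],"dr": [0,0,0]},{"offset": [-0.001,0,0.027],"dr": [0,0,0]},{"offset": [-0.001,0,0.03],"dr": [0,0,0]},{"offset": [-0.001,0,0.033],"dr": [0,0,0]},{"offset": [-0.001,0,0.033],"dr": [0,0,0]},{"offset": [-0.001,0,0.033],"dr": [0,0,0]}]'

```text
time_s: 20.6
position: [0.4346, 0.2246, 0.0492]
tcp_rot: [[-0.913, -0.407, 0.0], [-0.407, 0.913, -0.0], [0.0, -0.0, -1.0]]
force: [-2.3, -1.4, 12.9]
opening: 0.008
grasp_force: 6.6
```

Request:
servo_tool --targets '[{"offset": [0,0,-0.002],"dr": [0,0,0]},{"offset": [0,0,-0.0035],"dr": [0,0,0]},{"offset": [0,0,-0.0035],"dr": [0,0,0]},{"offset": [0,0,-0.0035],"dr": [0,0,0]}]'

```text
time_s: 20.93
position: [0.4348, 0.2249, 0.0514]
tcp_rot: [[-0.913, -0.407, -0.0], [-0.407, 0.913, 0.0], [0.0, 0.0, -1.0]]
force: [-1.1, 0.5, 0.2]
opening: 0.001
grasp_force: 0.0
```

Request:
servo_tool --targets '[{"offset": [0,0,-0.01],"dr": [0,0,0]},{"offset": [0,0,-0.03],"dr": [0,0,0]},{"offset": [0,0.02,-0.03],"dr": [0,0,0]},{"offset": [0,0.045,-0.03],"dr": [0,0,0]},{"offset": [0,0.062,-0.03],"dr": [0,0,0]},{"offset": [0,0.062,-0.03],"dr": [0,0,0]},{"offset": [0,0.062,-0.03],"dr": [0,0,0]},{"offset": [0,0.062,-0.03],"dr": [0,0,0]}]'

```text
time_s: 21.6
position: [0.4097, 0.2813, 0.0817]
tcp_rot: [[-0.913, -0.407, 0.0], [-0.407, 0.913, -0.0], [-0.0, -0.0, -1.0]]
force: [0.3, -0.2, 0.3]
opening: 0.006
grasp_force: 0.0
```

```bash
python3 - <<'E'
from mv import *
b=st(-.08,0)
plan((b[0],b[1],.048,113.95)); s=bot.read_state(); print(s['position'],s['force'])
E
```

```text
off [-0.0004 -0.0004  0.0337] dr [-0.02  0.01  0.09]
[0.4097 0.2813 0.0817] [ 0.3352 -0.2361  0.2985]
```

Switch 2 stays down (0.2 N at z = 51.4 mm), while switch 1 springs up (3.9 N). Same moves for the next two.

Request:
servo_tool --targets '[{"offset": [0,0,0.01],"dr": [0,0,0]},{"offset": [0,0,0.02],"dr": [0,0,0]},{"offset": [0,0,0.024],"dr": [0,0,0]},{"offset": [0,0,0.027],"dr": [0,0,0]},{"offset": [0,0,0.03],"dr": [0,0,0]},{"offset": [0,0,0.0335],"dr": [0,0,0]},{"offset": [0,0,0.0335],"dr": [0,0,0]},{"offset": [0,0,0.0335],"dr": [0,0,0]}]'

```text
time_s: 22.27
position: [0.4094, 0.2812, 0.0492]
tcp_rot: [[-0.913, -0.407, 0.0], [-0.407, 0.913, -0.0], [-0.0, -0.0, -1.0]]
force: [-2.1, -2.6, 13.6]
opening: 0.003
grasp_force: 6.3
```

Request:
servo_tool --targets '[{"offset": [0,0,-0.002],"dr": [0,0,0]},{"offset": [0,0,-0.0035],"dr": [0,0,0]},{"offset": [0,0,-0.0035],"dr": [0,0,0]},{"offset": [0,0,-0.0035],"dr": [0,0,0]}]'

```text
time_s: 22.6
position: [0.4096, 0.2816, 0.0514]
tcp_rot: [[-0.913, -0.407, 0.0], [-0.407, 0.913, 0.0], [-0.0, 0.0, -1.0]]
force: [-0.5, -0.5, 0.1]
opening: 0.006
grasp_force: 0.0
```

Request:
servo_tool --targets '[{"offset": [0,0,-0.01],"dr": [0,0,0]},{"offset": [0,0,-0.03],"dr": [0,0,0]},{"offset": [0,0.02,-0.03],"dr": [0,0,0]},{"offset": [0,0.045,-0.03],"dr": [0,0,0]},{"offset": [0,0.062,-0.03],"dr": [0,0,0]},{"offset": [0,0.062,-0.03],"dr": [0,0,0]},{"offset": [0,0.062,-0.03],"dr": [0,0,0]},{"offset": [0,0.062,-0.03],"dr": [0,0,0]}]'

```text
time_s: 23.27
position: [0.3844, 0.3378, 0.0817]
tcp_rot: [[-0.913, -0.407, 0.0], [-0.407, 0.913, -0.0], [0.0, -0.0, -1.0]]
force: [-0.1, 0.8, -0.2]
opening: 0.001
grasp_force: 0.0
```

```bash
python3 - <<'E'
from mv import *
b=st(-.08,.062)
plan((b[0],b[1],.048,113.95)); s=bot.read_state(); print(s['position'],s['force'],s['joint_positions'])
E
```

```text
off [-0.0006 -0.0004  0.0337] dr [-0.02 -0.01  0.09]
[0.3844 0.3378 0.0817] [-0.1301  0.7893 -0.2011] [ 28.795   34.4139 105.1407  -0.0263  40.4519 -85.2244]
```

Switch 3 stays down too. Now the fourth.

Request:
servo_tool --targets '[{"offset": [0,0,0.01],"dr": [0,0,0]},{"offset": [0,0,0.02],"dr": [0,0,0]},{"offset": [0,0,0.024],"dr": [0,0,0]},{"offset": [0,0,0.027],"dr": [0,0,0]},{"offset": [0,0,0.03],"dr": [0,0,0]},{"offset": [0,0,0.0335],"dr": [0,0,0]},{"offset": [0,0,0.0335],"dr": [0,0,0]},{"offset": [0,0,0.0335],"dr": [0,0,0]}]'

```text
time_s: 23.93
position: [0.3843, 0.3378, 0.0493]
tcp_rot: [[-0.913, -0.407, 0.0], [-0.407, 0.913, -0.0], [-0.0, -0.0, -1.0]]
force: [-2.0, -3.1, 12.5]
opening: 0.006
grasp_force: 6.0
```

Request:
servo_tool --targets '[{"offset": [0,0,-0.002],"dr": [0,0,0]},{"offset": [0,0,-0.0035],"dr": [0,0,0]},{"offset": [0,0,-0.0035],"dr": [0,0,0]},{"offset": [0,0,-0.0035],"dr": [0,0,0]}]'

```text
time_s: 24.27
position: [0.3844, 0.3383, 0.0514]
tcp_rot: [[-0.913, -0.407, 0.0], [-0.407, 0.913, 0.0], [-0.0, 0.0, -1.0]]
force: [0.9, 0.5, 0.5]
opening: 0.006
grasp_force: 0.0
```

Request:
servo_tool --targets '[{"offset": [0,0,-0.01],"dr": [0,0,0]},{"offset": [0,0,-0.04],"dr": [0,0,0]},{"offset": [0,0,-0.08],"dr": [0,0,0]},{"offset": [0,0,-0.12],"dr": [0,0,0]},{"offset": [0,0,-0.15],"dr": [0,0,0]},{"offset": [0,-0.02,-0.18],"dr": [0,0,0]},{"offset": [0,-0.05,-0.18],"dr": [0,0,0]},{"offset": [0,-0.08,-0.18],"dr": [0,0,0]},{"offset": [0,-0.11,-0.18],"dr": [0,0,0]},{"offset": [0,-0.14,-0.18],"dr": [0,0,0]},{"offset": [0,-0.16,-0.18],"dr": [0,0,0]},{"offset": [0,-0.16,-0.18],"dr": [0,0,0]}]' --gripper -0.2

```text
time_s: 25.27
position: [0.4511, 0.1891, 0.2321]
tcp_rot: [[-0.915, -0.403, 0.002], [-0.403, 0.915, -0.001], [-0.001, -0.002, -1.0]]
force: [0.8, 0.4, 0.7]
opening: 0.598
grasp_force: 0.0
```

```bash
python3 - <<'E'
from mv import *
snap('side','s8'); snap('top','t8')
S=load('s8');S0=cv2.imread('pics/side0.png').astype(int);d=np.abs(cv2.imread('pics/s8.png').astype(int)-S0).sum(2)
for y in(-.124,-.062,0,.062):
    u,v=proj(S,[st(-.08,y,.052)])[0].round().astype(int); print(y,d[v-9:v+10,u-7:u+8].sum(), (d[v-9:v+10,u-7:u+8]>80).sum())
cv2.imwrite('pics/v7.png',cv2.resize(np.hstack([cv2.imread('pics/side0.png')[250:325,280:345],cv2.imread('pics/s8.png')[250:325,280:345]]),None,fx=6,fy=6,interpolation=2))
plan((.42,.1,.235,70),(.4294,-.0587,.235,9.03)); print(bot.read_state()['position'])
E
```

```text
-0.124 14102 69
-0.062 30025 111
0 26819 97
0.062 13796 55
off [ 0.0639 -0.0719 -0.0032] dr [ 0.03 -0.02 43.89]
off [ 0.1196 -0.2208 -0.0033] dr [  0.02  -0.04 104.86]
[0.4493 0.1917 0.2318]
```

View pics/v7.png

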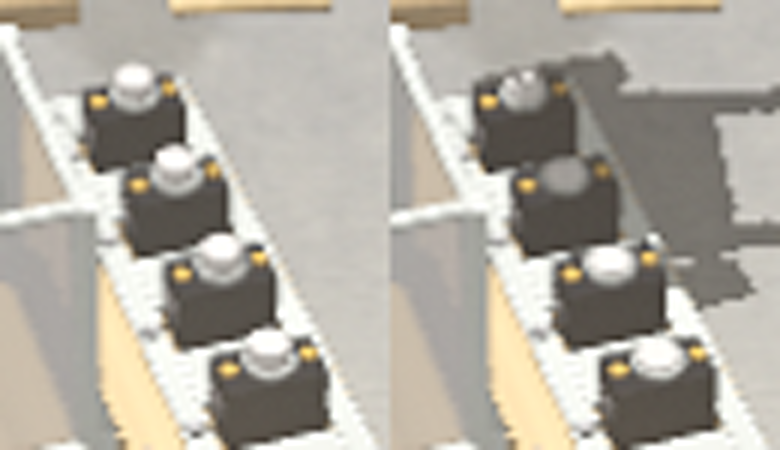

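Right half: buttons 2, 3 and 4 (at (565,172), (610,265), (658,357)) stand low, and button 1 at (522,88) is up. So only switch 1 (y = −124) is worn. Fetching the rod again.

Request:
servo_tool --targets '[{"offset": [0.008,-0.008,-0.002],"dr": [0,0,3]},{"offset": [0.018,-0.02,-0.003],"dr": [0,0,8]},{"offset": [0.028,-0.031,-0.003],"dr": [0,0,14]},{"offset": [0.037,-0.042,-0.003],"dr": [0,0,20]},{"offset": [0.045,-0.052,-0.003],"dr": [0,0,26]},{"offset": [0.052,-0.062,-0.003],"dr": [0,0,32]},{"offset": [0.058,-0.072,-0.003],"dr": [0,0,38]},{"offset": [0.064,-0.085,-0.003],"dr": [0,0,44]},{"offset": [0.07,-0.1,-0.003],"dr": [0,0,50]},{"offset": [0.076,-0.115,-0.003],"dr": [0,0,56]},{"offset": [0.082,-0.13,-0.003],"dr": [0,0,62]},{"offset": [0.088,-0.145,-0.003],"dr": [0,0,68]},{"offset": [0.094,-0.16,-0.003],"dr": [0,0,74]},{"offset": [0.1,-0.175,-0.003],"dr": [0,0,80]},{"offset": [0.106,-0.189,-0.003],"dr": [0,0,86]},{"offset": [0.112,-0.202,-0.003],"dr": [0,0,92]},{"offset": [0.117,-0.212,-0.003],"dr": [0,0,98]},{"offset": [0.119,-0.218,-0.003],"dr": [0,0,102]},{"offset": [0.1195,-0.221,-0.003],"dr": [0,0,105]},{"offset": [0.1195,-0.221,-0.003],"dr": [0,0,105]}]'

```text
time_s: 27.03
position: [0.4303, -0.0578, 0.2347]
tcp_rot: [[-0.157, 0.988, 0.0], [0.988, 0.157, 0.0], [0.0, 0.0, -1.0]]
force: [0.7, -0.7, -0.0]
opening: 0.6
grasp_force: 0.0
```

Request:
servo_tool --targets '[{"offset": [0,0,0],"dr": [0,0,0]},{"offset": [0,0,0],"dr": [0,0,0]},{"offset": [0,0,0],"dr": [0,0,0]}]'

```text
time_s: 27.28
position: [0.43, -0.0576, 0.2346]
tcp_rot: [[-0.159, 0.987, -0.0], [0.987, 0.159, 0.0], [0.0, -0.0, -1.0]]
force: [0.7, 1.1, -0.1]
opening: 0.601
grasp_force: 0.0
```

```bash
python3 - <<'E'
from mv import *
plan((.4294,-.059,.1466,9.03)); print(bot.read_state()['position'])
E
```

```text
off [-0.0013 -0.0008  0.088 ] dr [-0.01 -0.02  0.1 ]
[ 0.43   -0.0576  0.2346]
```

Request:
servo_tool --targets '[{"offset": [-0.001,-0.001,0.015],"dr": [0,0,0]},{"offset": [-0.001,-0.001,0.03],"dr": [0,0,0]},{"offset": [-0.001,-0.001,0.045],"dr": [0,0,0]},{"offset": [-0.001,-0.001,0.06],"dr": [0,0,0]},{"offset": [-0.001,-0.001,0.075],"dr": [0,0,0]},{"offset": [-0.001,-0.001,0.085],"dr": [0,0,0]},{"offset": [-0.001,-0.001,0.088],"dr": [0,0,0]},{"offset": [-0.001,-0.001,0.088],"dr": [0,0,0]},{"offset": [-0.001,-0.001,0.088],"dr": [0,0,0]}]'

```text
time_s: 28.03
position: [0.4296, -0.0595, 0.1468]
tcp_rot: [[-0.157, 0.988, 0.0], [0.988, 0.157, -0.0], [-0.0, 0.0, -1.0]]
force: [1.1, -0.2, 0.7]
opening: 0.602
grasp_force: 0.0
```

Request:
servo_tool --targets '[{"offset": [0,0,0],"dr": [0,0,0]},{"offset": [0,0,0],"dr": [0,0,0]},{"offset": [0,0,0],"dr": [0,0,0]},{"offset": [0,0,0],"dr": [0,0,0]},{"offset": [0,0,0],"dr": [0,0,0]},{"offset": [0,0,0],"dr": [0,0,0]},{"offset": [0,0,0],"dr": [0,0,0]},{"offset": [0,0,0],"dr": [0,0,0]},{"offset": [0,0,0],"dr": [0,0,0]},{"offset": [0,0,0],"dr": [0,0,0]}]' --gripper 1

```text
time_s: 28.87
position: [0.4296, -0.0597, 0.1467]
tcp_rot: [[-0.157, 0.988, 0.001], [0.988, 0.157, -0.0], [-0.0, 0.001, -1.0]]
force: [0.6, 0.3, 2.1]
opening: 0.199
grasp_force: 30.0
```

Request:
servo_tool --targets '[{"offset": [0,0,-0.005],"dr": [0,0,0]},{"offset": [0,0,-0.015],"dr": [0,0,0]},{"offset": [0,0,-0.03],"dr": [0,0,0]},{"offset": [0,0,-0.045],"dr": [0,0,0]},{"offset": [0,0,-0.06],"dr": [0,0,0]},{"offset": [0,0,-0.08],"dr": [0,0,0]},{"offset": [0,0,-0.1],"dr": [0,0,0]},{"offset": [0,0,-0.12],"dr": [0,0,0]},{"offset": [0,0,-0.135],"dr": [0,0,0]},{"offset": [0,0,-0.145],"dr": [0,0,0]},{"offset": [0,0,-0.155],"dr": [0,0,0]},{"offset": [0,0,-0.155],"dr": [0,0,0]}]'

```text
time_s: 29.87
position: [0.4299, -0.0598, 0.3032]
tcp_rot: [[-0.157, 0.988, 0.003], [0.988, 0.157, -0.001], [-0.002, 0.003, -1.0]]
force: [1.1, 0.2, -1.8]
opening: 0.204
grasp_force: 30.0
```

```bash
python3 - <<'E'
from mv import *
a,b,_=st(.115-.16,-.002); print(a,b)
plan((.42,.1,.297,55),(a,b,.302,113.95))
E
```

```text
0.44308637608983703 0.2934049327637368
off [0.1594 0.0153 0.0059] dr [  0.1    0.15 -45.98]
off [0.3468 0.0684 0.0008] dr [   0.01    0.21 -104.93]
```

```bash
python3 - <<'E'
from mv import *
T=load('top0')
for z in(0,.2,.3): print(z,[atz(T,u,z)[:2].round(3) for u in((212,157),(298,158),(175,125),(200,155))])
E
```

```text
0 [array([0.758, 0.246]), array([ 0.756, -0.035]), array([0.868, 0.372]), array([0.765, 0.285])]
0.2 [array([0.704, 0.213]), array([ 0.702, -0.03 ]), array([0.799, 0.322]), array([0.71 , 0.247])]
0.3 [array([0.677, 0.196]), array([ 0.675, -0.028]), array([0.764, 0.297]), array([0.682, 0.228])]
```

Request:
servo_tool --targets '[{"offset": [0.008,0.002,0],"dr": [0,0,-3]},{"offset": [0.025,0.004,0],"dr": [0,0,-8]},{"offset": [0.043,0.006,0],"dr": [0,0,-13]},{"offset": [0.062,0.008,0],"dr": [0,0,-18.5]},{"offset": [0.081,0.01,0],"dr": [0,0,-24]},{"offset": [0.1,0.012,0],"dr": [0,0,-29.5]},{"offset": [0.119,0.014,0],"dr": [0,0,-35]},{"offset": [0.138,0.015,0],"dr": [0,0,-40.5]},{"offset": [0.157,0.017,0],"dr": [0,0,-46]},{"offset": [0.177,0.022,0],"dr": [0,0,-52]},{"offset": [0.197,0.028,0],"dr": [0,0,-58]},{"offset": [0.218,0.033,0],"dr": [0,0,-64]},{"offset": [0.239,0.038,0],"dr": [0,0,-70]},{"offset": [0.26,0.043,0],"dr": [0,0,-76]},{"offset": [0.281,0.049,0],"dr": [0,0,-82]},{"offset": [0.302,0.055,0],"dr": [0,0,-88]},{"offset": [0.321,0.06,0],"dr": [0,0,-94]},{"offset": [0.336,0.065,0],"dr": [0,0,-99.5]},{"offset": [0.345,0.068,0],"dr": [0,0,-103.5]},{"offset": [0.347,0.0685,0],"dr": [0,0,-105]}]'

```text
time_s: 31.53
position: [0.4421, 0.2951, 0.3003]
tcp_rot: [[-0.912, -0.411, -0.002], [-0.411, 0.912, -0.0], [0.002, 0.001, -1.0]]
force: [0.2, 0.3, -1.7]
opening: 0.199
grasp_force: 30.0
```

Request:
servo_tool --targets '[{"offset": [0,0,0],"dr": [0,0,0]},{"offset": [0,0,0],"dr": [0,0,0]},{"offset": [0,0,0],"dr": [0,0,0]},{"offset": [0,0,0],"dr": [0,0,0]}]'

```text
time_s: 31.87
position: [0.4424, 0.2931, 0.3014]
tcp_rot: [[-0.914, -0.405, -0.001], [-0.405, 0.914, -0.0], [0.001, -0.0, -1.0]]
force: [0.0, 0.7, -1.7]
opening: 0.206
grasp_force: 30.0
```

```bash
python3 - <<'E'
from mv import *
a,b,_=st(.115-.16,-.002)
plan((a,b,.222,113.95),(a,b,.162,113.95)); s=bot.read_state(); print(s['position'],s['force'])
t=snap('top','t9');d=snap('side','s9'); p=s['position'];R=s['tcp_rot'];u=-R[:,0]
P=[p+u*.16+[0,0,.0187],p+u*.16+[0,0,-.1013]]
print('pred top',proj(t,P),'side',proj(d,P))
a=cv2.imread('pics/s9.png')[180:300,200:330]; b=cv2.imread('pics/t9.png')[150:250,120:220]
cv2.imwrite('pics/v8.png',np.hstack([cv2.resize(a,(433,400),interpolation=2),cv2.resize(b,(360,400)[:2],interpolation=2)]))
E
```

```text
off [-0.0008  0.0001  0.0794] dr [-0.01 -0.04 -0.03]
off [-0.0008  0.0001  0.1394] dr [-0.01 -0.04 -0.03]
[0.4424 0.2931 0.3014] [ 0.0141  0.6957 -1.686 ]
pred top [[146.4868 188.6568]
 [159.0973 197.0787]] side [[235.1588 215.9335]
 [238.8662 259.3825]]
```

View pics/v8.png

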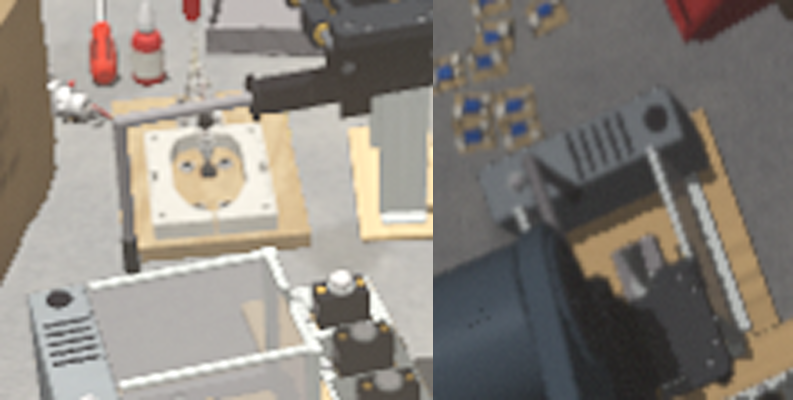

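The bend at side (236,215) and hook end at (239,260) match prediction within 1 px, so I descend behind the lever.

Request:
servo_tool --targets '[{"offset": [-0.001,0,0.01],"dr": [0,0,0]},{"offset": [-0.001,0,0.025],"dr": [0,0,0]},{"offset": [-0.001,0,0.04],"dr": [0,0,0]},{"offset": [-0.001,0,0.055],"dr": [0,0,0]},{"offset": [-0.001,0,0.065],"dr": [0,0,0]},{"offset": [-0.001,0,0.075],"dr": [0,0,0]},{"offset": [-0.001,0,0.085],"dr": [0,0,0]},{"offset": [-0.001,0,0.095],"dr": [0,0,0]},{"offset": [-0.001,0,0.105],"dr": [0,0,0]},{"offset": [-0.001,0,0.115],"dr": [0,0,0]},{"offset": [-0.001,0,0.125],"dr": [0,0,0]},{"offset": [-0.001,0,0.133],"dr": [0,0,0]},{"offset": [-0.001,0,0.139],"dr": [0,0,0]},{"offset": [-0.001,0,0.139],"dr": [0,0,0]},{"offset": [-0.001,0,0.139],"dr": [0,0,0]}]'

```text
time_s: 33.22
position: [0.4435, 0.2942, 0.1622]
tcp_rot: [[-0.913, -0.407, -0.0], [-0.407, 0.913, -0.0], [0.001, 0.0, -1.0]]
force: [0.1, 0.6, -1.5]
opening: 0.202
grasp_force: 30.0
```

```bash
python3 - <<'E'
from mv import *
a,b,_=st(.058-.16,-.002)
plan((a,b,.162,113.95)); s=bot.read_state(); print(s['position'],s['force'])
E
```

```text
off [ 0.0577 -0.0005  0.0003] dr [ 0.   -0.03  0.07]
[0.4435 0.2942 0.1622] [ 0.1467  0.5602 -1.4553]
```

Request:
servo_tool --targets '[{"offset": [0.005,0,0],"dr": [0,0,0]},{"offset": [0.01,0,0],"dr": [0,0,0]},{"offset": [0.014,0,0],"dr": [0,0,0]},{"offset": [0.018,0,0],"dr": [0,0,0]},{"offset": [0.022,0,0],"dr": [0,0,0]},{"offset": [0.026,0,0],"dr": [0,0,0]},{"offset": [0.03,0,0],"dr": [0,0,0]},{"offset": [0.034,0,0],"dr": [0,0,0]},{"offset": [0.038,0,0],"dr": [0,0,0]},{"offset": [0.042,0,0],"dr": [0,0,0]},{"offset": [0.046,0,0],"dr": [0,0,0]},{"offset": [0.05,0,0],"dr": [0,0,0]},{"offset": [0.054,0,0],"dr": [0,0,0]},{"offset": [0.057,0,0],"dr": [0,0,0]},{"offset": [0.057,0,0],"dr": [0,0,0]},{"offset": [0.057,0,0],"dr": [0,0,0]}]'

```text
time_s: 34.55
position: [0.3919, 0.2712, 0.1629]
tcp_rot: [[-0.913, -0.407, 0.001], [-0.407, 0.913, 0.0], [-0.001, -0.0, -1.0]]
force: [1.7, 0.4, 0.4]
opening: 0.203
grasp_force: 30.0
```

Request:
servo_tool --targets '[{"offset": [-0.006,0,0],"dr": [0,0,0]},{"offset": [-0.014,0,-0.005],"dr": [0,0,0]},{"offset": [-0.016,0,-0.02],"dr": [0,0,0]},{"offset": [-0.016,0,-0.04],"dr": [0,0,0]},{"offset": [-0.016,0,-0.06],"dr": [0,0,0]},{"offset": [-0.016,0,-0.08],"dr": [0,0,0]},{"offset": [-0.016,0,-0.1],"dr": [0,0,0]},{"offset": [-0.016,0,-0.12],"dr": [0,0,0]},{"offset": [-0.01,0,-0.135],"dr": [0,0,0]},{"offset": [0.01,0,-0.14],"dr": [0,0,0]},{"offset": [0.03,0,-0.14],"dr": [0,0,0]},{"offset": [0.035,0,-0.14],"dr": [0,0,0]},{"offset": [0.035,0,-0.14],"dr": [0,0,0]}]'

```text
time_s: 35.63
position: [0.3582, 0.2564, 0.3026]
tcp_rot: [[-0.913, -0.407, -0.001], [-0.407, 0.913, -0.001], [0.002, 0.0, -1.0]]
force: [1.0, 0.3, -1.7]
opening: 0.203
grasp_force: 30.0
```

```bash
python3 - <<'E'
from mv import *
d=snap('side','s10'); snap('top','t10')
A=cv2.imread('pics/side0.png').astype(int);B=cv2.imread('pics/s5.png').astype(int);C=cv2.imread('pics/s10.png').astype(int)
for q,n in((.045,'off'),(.085,'on')):
    u,v=proj(d,[st(q,0,.069)])[0].round().astype(int); w=np.s_[v-4:v+5,u-5:u+4]
    print(n,'vs start(off)',np.abs(C-A)[w].sum()//81,'vs on',np.abs(C-B)[w].sum()//81)
plan((.42,.1,.30,60),(.4294,-.0597,.302,9.03))
s=bot.read_state();print(s['position'])
E
```

```text
off vs start(off) 2 vs on 18
on vs start(off) 2 vs on 21
off [ 0.0095 -0.1678  0.0027] dr [ 0.02  0.05 54.01]
off [ 0.0659 -0.3175  0.0006] dr [  0.04   0.04 104.98]
[0.3604 0.2571 0.3027]
```

The lever region now matches the start image (mean difference 2, against about 20 from the "on" image), so the isolator is off. Returning the rod.

Request:
servo_tool --targets '[{"offset": [0,-0.008,0],"dr": [0,0,3]},{"offset": [0.001,-0.024,0],"dr": [0,0,8]},{"offset": [0.002,-0.042,0],"dr": [0,0,13]},{"offset": [0.003,-0.06,0],"dr": [0,0,18.5]},{"offset": [0.004,-0.078,0],"dr": [0,0,24]},{"offset": [0.005,-0.096,0],"dr": [0,0,30]},{"offset": [0.006,-0.114,0],"dr": [0,0,36]},{"offset": [0.007,-0.132,0],"dr": [0,0,42]},{"offset": [0.008,-0.15,0],"dr": [0,0,48]},{"offset": [0.01,-0.168,0],"dr": [0,0,54]},{"offset": [0.016,-0.185,0],"dr": [0,0,60]},{"offset": [0.023,-0.203,0],"dr": [0,0,66]},{"offset": [0.03,-0.221,0],"dr": [0,0,72]},{"offset": [0.037,-0.239,0],"dr": [0,0,78]},{"offset": [0.044,-0.257,0],"dr": [0,0,84]},{"offset": [0.051,-0.275,0],"dr": [0,0,90]},{"offset": [0.057,-0.292,0],"dr": [0,0,96]},{"offset": [0.062,-0.306,0],"dr": [0,0,101]},{"offset": [0.065,-0.314,0],"dr": [0,0,104]},{"offset": [0.066,-0.3175,0],"dr": [0,0,105]}]'

```text
time_s: 37.4
position: [0.43, -0.062, 0.3023]
tcp_rot: [[-0.153, 0.988, 0.0], [0.988, 0.153, -0.001], [-0.001, 0.0, -1.0]]
force: [-0.7, 0.1, -2.2]
opening: 0.204
grasp_force: 30.0
```

Request:
servo_tool --targets '[{"offset": [0,0,0],"dr": [0,0,0]},{"offset": [0,0,0],"dr": [0,0,0]},{"offset": [0,0,0],"dr": [0,0,0]},{"offset": [0,0,0],"dr": [0,0,0]}]'

```text
time_s: 37.73
position: [0.4285, -0.0595, 0.3025]
tcp_rot: [[-0.158, 0.987, -0.0], [0.987, 0.158, 0.0], [0.0, -0.0, -1.0]]
force: [-0.2, 0.1, -1.3]
opening: 0.203
grasp_force: 30.0
```

```bash
python3 - <<'E'
from mv import *
plan((.4294,-.0597,.1466,9.03)); print(bot.read_state()['position'])
E
```

```text
off [-0.0004  0.0009  0.1559] dr [-0.01 -0.02  0.07]
[ 0.4285 -0.0595  0.3025]
```

Request:
servo_tool --targets '[{"offset": [0,0.001,0.01],"dr": [0,0,0]},{"offset": [0,0.001,0.03],"dr": [0,0,0]},{"offset": [0,0.001,0.055],"dr": [0,0,0]},{"offset": [0,0.001,0.08],"dr": [0,0,0]},{"offset": [0,0.001,0.1],"dr": [0,0,0]},{"offset": [0,0.001,0.115],"dr": [0,0,0]},{"offset": [0,0.001,0.12],"dr": [0,0,0]},{"offset": [0,0.001,0.125],"dr": [0,0,0]},{"offset": [0,0.001,0.13],"dr": [0,0,0]},{"offset": [0,0.001,0.135],"dr": [0,0,0]},{"offset": [0,0.001,0.14],"dr": [0,0,0]},{"offset": [0,0.001,0.145],"dr": [0,0,0]},{"offset": [0,0.001,0.15],"dr": [0,0,0]},{"offset": [0,0.001,0.154],"dr": [0,0,0]},{"offset": [0,0.001,0.156],"dr": [0,0,0]},{"offset": [0,0.001,0.156],"dr": [0,0,0]},{"offset": [0,0.001,0.156],"dr": [0,0,0]}]'

```text
time_s: 39.15
position: [0.4295, -0.06, 0.1467]
tcp_rot: [[-0.157, 0.988, 0.0], [0.988, 0.157, -0.0], [-0.0, 0.0, -1.0]]
force: [-0.7, 0.5, 0.5]
opening: 0.201
grasp_force: 30.0
```

Request:
servo_tool --targets '[{"offset": [0,0,0],"dr": [0,0,0]},{"offset": [0,0,0],"dr": [0,0,0]},{"offset": [0,0,0],"dr": [0,0,0]},{"offset": [0,0,0],"dr": [0,0,0]},{"offset": [0,0,0],"dr": [0,0,0]},{"offset": [0,0,0],"dr": [0,0,0]},{"offset": [0,0,0],"dr": [0,0,0]},{"offset": [0,0,0],"dr": [0,0,0]},{"offset": [0,0,0],"dr": [0,0,0]},{"offset": [0,0,-0.01],"dr": [0,0,0]},{"offset": [0,0,-0.03],"dr": [0,0,0]},{"offset": [0,0,-0.05],"dr": [0,0,0]},{"offset": [0,0,-0.07],"dr": [0,0,0]},{"offset": [0,0,-0.08],"dr": [0,0,0]}]' --gripper -0.1

```text
time_s: 40.32
position: [0.4304, -0.0602, 0.2286]
tcp_rot: [[-0.157, 0.988, 0.003], [0.988, 0.157, -0.001], [-0.002, 0.003, -1.0]]
force: [-0.6, 0.6, -0.4]
opening: 0.552
grasp_force: 0.0
```

```bash
python3 - <<'E'
from mv import *
b=st(-.08,-.124)
snap('side','s11')
e=np.abs(cv2.imread('pics/s11.png').astype(int)-cv2.imread('pics/s7.png')).sum(2)[155:260,270:365]
print('rod/rest diff', (e>90).sum())
plan((b[0],b[1],.11,113.95)); print(bot.read_state()['position'],bot.read_state()['opening'])
E
```

```text
rod/rest diff 134
off [0.2212 0.0643 0.1192] dr [   0.04    0.4  -104.92]
[ 0.4312 -0.0605  0.2296] 0.5489972840234673
```

Request:
servo_tool --targets '[{"offset": [0.006,0.001,0],"dr": [0,0,-3]},{"offset": [0.016,0.003,0],"dr": [0,0,-8]},{"offset": [0.028,0.005,0],"dr": [0,0,-13]},{"offset": [0.04,0.007,0],"dr": [0,0,-18.5]},{"offset": [0.053,0.01,0],"dr": [0,0,-24]},{"offset": [0.066,0.013,0],"dr": [0,0,-30]},{"offset": [0.08,0.016,0],"dr": [0,0,-36]},{"offset": [0.094,0.02,0],"dr": [0,0,-42]},{"offset": [0.108,0.024,0],"dr": [0,0,-48]},{"offset": [0.122,0.028,0],"dr": [0,0,-54]},{"offset": [0.136,0.032,0],"dr": [0,0,-60]},{"offset": [0.149,0.037,0],"dr": [0,0,-66]},{"offset": [0.162,0.042,0],"dr": [0,0,-72]},{"offset": [0.174,0.047,0.01],"dr": [0,0,-78]},{"offset": [0.185,0.052,0.025],"dr": [0,0,-84]},{"offset": [0.195,0.056,0.04],"dr": [0,0,-90]},{"offset": [0.205,0.059,0.06],"dr": [0,0,-96]},{"offset": [0.213,0.062,0.085],"dr": [0,0,-101]},{"offset": [0.219,0.064,0.105],"dr": [0,0,-104]},{"offset": [0.221,0.064,0.119],"dr": [0,0,-105]}]'

```text
time_s: 42.03
position: [0.457, 0.1691, 0.1052]
tcp_rot: [[-0.912, -0.41, -0.003], [-0.41, 0.912, -0.0], [0.002, 0.001, -1.0]]
force: [-0.2, 0.4, -1.0]
opening: 0.551
grasp_force: 0.0
```

Request:
servo_tool --targets '[{"offset": [0,0,0],"dr": [0,0,0]},{"offset": [0,0,0],"dr": [0,0,0]},{"offset": [0,0,0],"dr": [0,0,0]},{"offset": [0,0,0],"dr": [0,0,0]}]'

```text
time_s: 42.37
position: [0.4588, 0.1683, 0.1084]
tcp_rot: [[-0.914, -0.406, 0.002], [-0.406, 0.914, 0.0], [-0.002, -0.001, -1.0]]
force: [0.1, -0.4, -0.1]
opening: 0.55
grasp_force: 0.0
```

```bash
python3 - <<'E'
from mv import *
b=st(-.08,-.124)
plan((b[0],b[1],.02,113.95)); s=bot.read_state(); print(s['position'],s['opening'])
d=snap('side','s12')
E
```

```text
off [-0.0013 -0.0012  0.0884] dr [-0.04  0.11  0.03]
[0.4588 0.1683 0.1084] 0.5500894310809906
```

Request:
servo_tool --targets '[{"offset": [-0.001,-0.001,0.01],"dr": [0,0,0]},{"offset": [-0.001,-0.001,0.025],"dr": [0,0,0]},{"offset": [-0.001,-0.001,0.04],"dr": [0,0,0]},{"offset": [-0.001,-0.001,0.05],"dr": [0,0,0]},{"offset": [-0.001,-0.001,0.06],"dr": [0,0,0]},{"offset": [-0.001,-0.001,0.07],"dr": [0,0,0]},{"offset": [-0.001,-0.001,0.08],"dr": [0,0,0]},{"offset": [-0.001,-0.001,0.086],"dr": [0,0,0]},{"offset": [-0.001,-0.001,0.087],"dr": [0,0,0]},{"offset": [-0.001,-0.001,0.087],"dr": [0,0,0]}]'

```text
time_s: 43.25
position: [0.4591, 0.1678, 0.0201]
tcp_rot: [[-0.913, -0.407, -0.001], [-0.407, 0.913, -0.0], [0.001, 0.0, -1.0]]
force: [0.1, -0.5, 0.0]
opening: 0.549
grasp_force: 0.0
```

Request:
servo_tool --targets '[{"offset": [0,0,0],"dr": [0,0,0]},{"offset": [0,0,0],"dr": [0,0,0]},{"offset": [0,0,0],"dr": [0,0,0]},{"offset": [0,0,0],"dr": [0,0,0]},{"offset": [0,0,0],"dr": [0,0,0]},{"offset": [0,0,0],"dr": [0,0,0]},{"offset": [0,0,0],"dr": [0,0,0]},{"offset": [0,0,0],"dr": [0,0,0]}]' --gripper 1

```text
time_s: 43.92
position: [0.4598, 0.1679, 0.021]
tcp_rot: [[-0.913, -0.407, 0.001], [-0.407, 0.913, 0.0], [-0.001, -0.0, -1.0]]
force: [-0.1, -0.2, 4.4]
opening: 0.295
grasp_force: 30.0
```

Request:
servo_tool --targets '[{"offset": [0,0,-0.005],"dr": [0,0,0]},{"offset": [0,0,-0.015],"dr": [0,0,0]},{"offset": [0,0,-0.03],"dr": [0,0,0]},{"offset": [0,0,-0.055],"dr": [0,0,0]},{"offset": [0,0,-0.085],"dr": [0,0,0]},{"offset": [0,0,-0.115],"dr": [0,0,0]},{"offset": [0,0,-0.145],"dr": [0,0,0]},{"offset": [0,0,-0.175],"dr": [0,0,0]},{"offset": [0,0,-0.2],"dr": [0,0,0]},{"offset": [0,0,-0.21],"dr": [0,0,0]},{"offset": [0,0,-0.21],"dr": [0,0,0]}]'

```text
time_s: 44.83
position: [0.4605, 0.1682, 0.2337]
tcp_rot: [[-0.913, -0.407, 0.006], [-0.407, 0.913, 0.001], [-0.006, -0.002, -1.0]]
force: [0.0, -0.1, -1.5]
opening: 0.296
grasp_force: 30.0
```

```bash
python3 - <<'E'
from mv import *
t=snap('top','t13'); A=cv2.imread('pics/top0.png').astype(int);B=cv2.imread('pics/t13.png').astype(int)
e=np.abs(A-B).sum(2)[180:245,362:440]; print('tray region changed px',(e>60).sum(), np.argwhere(e>60)[:5]+[180,362])
s=bot.read_state(); print(s['position'],s['opening'],s['grasp_force'])
x,y=.578,-.354
plan((.52,-.08,.231,105),(x,y,.20,93.2),(x,y,.016,93.2))
E
```

```text
tray region changed px 0 []
[0.4594 0.168  0.2319] 0.29522966529829675 29.990799268707633
off [ 0.0456 -0.2512  0.001 ] dr [-0.03  0.14  9.02]
off [ 0.1042 -0.5251  0.032 ] dr [-0.01  0.15 20.82]
off [ 0.1047 -0.5249  0.216 ] dr [-0.01  0.15 20.82]
```

The tray hasn't moved. Carrying the worn switch there.

Request:
servo_tool --targets '[{"offset": [0.003,-0.015,0],"dr": [0,0,1]},{"offset": [0.008,-0.045,0],"dr": [0,0,2]},{"offset": [0.014,-0.078,0],"dr": [0,0,3]},{"offset": [0.02,-0.112,0],"dr": [0,0,4]},{"offset": [0.026,-0.146,0],"dr": [0,0,5]},{"offset": [0.033,-0.18,0],"dr": [0,0,6]},{"offset": [0.04,-0.215,0],"dr": [0,0,8]},{"offset": [0.047,-0.25,0],"dr": [0,0,9]},{"offset": [0.054,-0.284,0],"dr": [0,0,10.5]},{"offset": [0.061,-0.318,0],"dr": [0,0,12]},{"offset": [0.068,-0.352,0],"dr": [0,0,13.5]},{"offset": [0.075,-0.386,0],"dr": [0,0,15]},{"offset": [0.082,-0.42,0.005],"dr": [0,0,16.5]},{"offset": [0.089,-0.452,0.01],"dr": [0,0,18]},{"offset": [0.095,-0.482,0.02],"dr": [0,0,19.5]},{"offset": [0.1,-0.505,0.03],"dr": [0,0,20.5]},{"offset": [0.103,-0.518,0.04],"dr": [0,0,21]},{"offset": [0.104,-0.525,0.05],"dr": [0,0,21]},{"offset": [0.104,-0.525,0.06],"dr": [0,0,21]},{"offset": [0.104,-0.525,0.07],"dr": [0,0,21]}]'

```text
time_s: 46.55
position: [0.5772, -0.3523, 0.1586]
tcp_rot: [[-0.999, -0.053, -0.002], [-0.053, 0.999, 0.003], [0.002, 0.003, -1.0]]
force: [0.2, 0.1, -1.1]
opening: 0.296
grasp_force: 30.0
```

Request:
servo_tool --targets '[{"offset": [0,0,0.01],"dr": [0,0,0]},{"offset": [0,0,0.01],"dr": [0,0,0]},{"offset": [0,0,0.01],"dr": [0,0,0]},{"offset": [0,0,0.01],"dr": [0,0,0]}]'

```text
time_s: 46.88
position: [0.5784, -0.3533, 0.1512]
tcp_rot: [[-0.999, -0.054, 0.001], [-0.054, 0.999, -0.001], [-0.001, -0.001, -1.0]]
force: [-0.8, 0.0, -1.9]
opening: 0.294
grasp_force: 30.0
```

```bash
python3 - <<'E'
from mv import *
s=bot.read_state(); print(s['position'],s['opening'],s['force'])
plan((.578,-.354,.016,93.2))
d=snap('side','s13'); A=cv2.imread('pics/side0.png').astype(int);B=cv2.imread('pics/s13.png').astype(int)
c=proj(d,[[.578,-.354,.004]])[0].round().astype(int); print(c)
e=np.abs(A-B).sum(2); r=np.argwhere(e[c[1]+2:c[1]+25,c[0]-40:c[0]+15]>60); print(len(r))
P=np.vstack([proj(d,[st(0,0,0,(.578,-.3534,3.2))+0]),proj(d,[st(-.07,.085,.034,(.578,-.3534,3.2)),st(.07,.085,.034,(.578,-.3534,3.2))])]);print(P)
E
```

```text
[ 0.5784 -0.3533  0.1512] 0.2943771008047341 [-0.8271  0.0323 -1.9091]
off [ 0.0006 -0.0006  0.1352] dr [-0.03  0.04 -0.12]
[284 184]
70
[[284.1475 184.9643]
 [302.3066 188.751 ]
 [262.1931 188.1031]]
```

Request:
servo_tool --targets '[{"offset": [0,0,0.015],"dr": [0,0,0]},{"offset": [0,0,0.035],"dr": [0,0,0]},{"offset": [0,0,0.055],"dr": [0,0,0]},{"offset": [0,0,0.075],"dr": [0,0,0]},{"offset": [0,0,0.095],"dr": [0,0,0]},{"offset": [0,0,0.11],"dr": [0,0,0]},{"offset": [0,0,0.12],"dr": [0,0,0]},{"offset": [0,0,0.126],"dr": [0,0,0]},{"offset": [0,0,0.13],"dr": [0,0,0]},{"offset": [0,0,0.133],"dr": [0,0,0]},{"offset": [0,0,0.134],"dr": [0,0,0]},{"offset": [0,0,0.134],"dr": [0,0,0]}]'

```text
time_s: 47.93
position: [0.5784, -0.3543, 0.0172]
tcp_rot: [[-0.999, -0.053, 0.001], [-0.053, 0.999, -0.001], [-0.001, -0.001, -1.0]]
force: [-0.3, -0.3, -1.5]
opening: 0.296
grasp_force: 30.0
```

Request:
servo_tool --targets '[{"offset": [0,0,0],"dr": [0,0,0]},{"offset": [0,0,0],"dr": [0,0,0]},{"offset": [0,0,0],"dr": [0,0,0]},{"offset": [0,0,0],"dr": [0,0,0]},{"offset": [0,0,0],"dr": [0,0,0]},{"offset": [0,0,0],"dr": [0,0,0]},{"offset": [0,0,0],"dr": [0,0,0]},{"offset": [0,0,-0.005],"dr": [0,0,0]},{"offset": [0,0,-0.02],"dr": [0,0,0]},{"offset": [0,0,-0.045],"dr": [0,0,0]},{"offset": [0,0,-0.08],"dr": [0,0,0]},{"offset": [0,0,-0.115],"dr": [0,0,0]},{"offset": [0,0,-0.15],"dr": [0,0,0]},{"offset": [0,0.03,-0.18],"dr": [0,0,0]},{"offset": [0,0.07,-0.2],"dr": [0,0,0]},{"offset": [0,0.105,-0.2],"dr": [0,0,0]},{"offset": [0,0.14,-0.2],"dr": [0,0,0]},{"offset": [0,0.17,-0.2],"dr": [0,0,0]},{"offset": [0,0.19,-0.2],"dr": [0,0,0]},{"offset": [0,0.2,-0.2],"dr": [0,0,0]}]' --gripper -0.1

```text
time_s: 49.6
position: [0.5669, -0.1512, 0.2182]
tcp_rot: [[-0.998, -0.055, 0.001], [-0.055, 0.998, 0.0], [-0.001, 0.0, -1.0]]
force: [-0.5, 0.3, -0.5]
opening: 0.55
grasp_force: 0.0
```

Request:
servo_tool --targets '[{"offset": [0,0.035,0],"dr": [0,0,0]},{"offset": [0,0.07,0],"dr": [0,0,0]},{"offset": [0,0.1,0],"dr": [0,0,0]},{"offset": [0,0.12,0],"dr": [0,0,0]},{"offset": [0,0.12,0],"dr": [0,0,0]}]'

```text
time_s: 50.02
position: [0.5606, -0.0312, 0.2174]
tcp_rot: [[-0.998, -0.056, 0.0], [-0.056, 0.998, 0.001], [-0.0, 0.001, -1.0]]
force: [-0.3, -0.0, -1.5]
opening: 0.548
grasp_force: 0.0
```

```bash
python3 - <<'E'
from mv import *
t=snap('top','t14');d=snap('side','s14'); print(bot.read_state()['position'],bot.read_state()['time_s'])
a=cv2.imread('pics/t14.png')[170:300,250:450]; b=cv2.imread('pics/s14.png')[150:340,230:370]
cv2.imwrite('pics/v9.png',np.hstack([cv2.resize(a,(480,312),interpolation=2),cv2.resize(b,(230,312),interpolation=2)]))
A=cv2.imread('pics/top0.png').astype(int);B=cv2.imread('pics/t14.png').astype(int)
e=np.abs(A-B).sum(2)[180:245,362:440]; r=np.argwhere(e>90)+[180,362]; print(len(r),r.min(0),r.max(0),r.mean(0),'pred',proj(t,[[.578,-.354,.035]]))
C=cv2.imread('pics/s14.png').astype(int);G=cv2.imread('pics/s8.png').astype(int)
for y in(-.062,0,.062):
    u,v=proj(d,[st(-.08,y,.052)])[0].round().astype(int); w=np.s_[v-9:v+10,u-7:u+8]; print(y,(np.abs(C-G).sum(2)[w]>80).sum())
m=np.abs(B-A).sum(2)[262:280,390:440]; print('marker',(m>90).sum())
print('rod',(np.abs(C-cv2.imread('pics/side0.png').astype(int)).sum(2)[155:260,295:335]>90).sum())
E
```

```text
[ 0.5618 -0.0347  0.2174] 50.1167
116 [205 394] [220 403] [212.75   397.9914] pred [[399.8489 210.5979]]
-0.062 190
0 68
0.062 13
marker 0
rod 598
```

The picture budget is used up, so I clear the arm and make the final checks numerically against the start images.

Request:
servo_tool --targets '[{"offset": [0.005,0.01,-0.02],"dr": [0,0,0]},{"offset": [0.015,0.03,-0.04],"dr": [0,0,0]},{"offset": [0.028,0.055,-0.06],"dr": [0,0,0]},{"offset": [0.04,0.085,-0.08],"dr": [0,0,0]},{"offset": [0.055,0.115,-0.1],"dr": [0,0,0]},{"offset": [0.07,0.145,-0.12],"dr": [0,0,0]},{"offset": [0.085,0.175,-0.13],"dr": [0,0,0]},{"offset": [0.1,0.205,-0.13],"dr": [0,0,0]},{"offset": [0.115,0.235,-0.13],"dr": [0,0,0]},{"offset": [0.133,0.262,-0.13],"dr": [0,0,0]},{"offset": [0.152,0.29,-0.13],"dr": [0,0,0]},{"offset": [0.171,0.318,-0.13],"dr": [0,0,0]},{"offset": [0.19,0.346,-0.13],"dr": [0,0,0]},{"offset": [0.209,0.374,-0.13],"dr": [0,0,0]},{"offset": [0.228,0.402,-0.13],"dr": [0,0,0]},{"offset": [0.247,0.43,-0.13],"dr": [0,0,0]},{"offset": [0.264,0.458,-0.13],"dr": [0,0,0]},{"offset": [0.282,0.486,-0.13],"dr": [0,0,0]},{"offset": [0.298,0.51,-0.13],"dr": [0,0,0]},{"offset": [0.312,0.53,-0.13],"dr": [0,0,0]}]'

```text
time_s: 51.78
position: [0.2225, 0.4797, 0.347]
tcp_rot: [[-0.999, -0.051, 0.001], [-0.051, 0.999, 0.001], [-0.001, 0.001, -1.0]]
force: [0.2, 0.6, 0.3]
opening: 0.548
grasp_force: 0.0
```

Request:
servo_tool --targets '[{"offset": [0.015,0.03,0.02],"dr": [0,0,0]},{"offset": [0.03,0.06,0.05],"dr": [0,0,0]},{"offset": [0.035,0.08,0.08],"dr": [0,0,0]},{"offset": [0.035,0.09,0.1],"dr": [0,0,0]},{"offset": [0.035,0.09,0.1],"dr": [0,0,0]},{"offset": [0.035,0.09,0.1],"dr": [0,0,0]}]'

```text
time_s: 52.28
position: [0.1834, 0.5658, 0.2457]
tcp_rot: [[-0.999, -0.052, -0.0], [-0.052, 0.999, -0.003], [0.001, -0.003, -1.0]]
force: [-1.0, -0.2, 0.2]
opening: 0.552
grasp_force: 0.0
```

```bash
python3 - <<'E'
from mv import *
t=snap('top','t15');d=snap('side','s15'); print(bot.read_state()['position'])
f=lambda n:cv2.imread(f'pics/{n}.png').astype(int)
A,B,C,D_=f('top0'),f('t15'),f('side0'),f('s15')
et=np.abs(A-B).sum(2)>90; es=np.abs(C-D_).sum(2)>90
def box(e,y0,y1,x0,x1):
    r=np.argwhere(e[y0:y1,x0:x1]); return len(r),(r.min(0)+[y0,x0],r.max(0)+[y0,x0]) if len(r) else ''
print('rod top',box(et,235,285,265,370),'rod side',box(es,155,262,295,340))
print('tray top',box(et,180,245,362,440),'marker',box(et,260,285,385,440),'glue/jig',box(et,130,235,255,360))
print('bay top',box(et,200,238,160,200))
print('tray corners pred',proj(t,[st(a,b,.034,(.5779,-.3534,3.2)) for a,b in((.07,.085),(-.07,-.085))]))
for y in(-.124,-.062,0,.062):
    u,v=proj(d,[st(-.08,y,.052)])[0].round().astype(int)
    g=lambda im:[int((im[v-9:v+10,u-6:u+7].min(2)[i]>170).sum()) for i in range(19)]
    print(y,'start',g(C)); print('      now',g(D_))
E
```

```text
[0.1839 0.5665 0.2482]
rod top (144, (array([249, 277]), array([269, 358]))) rod side (96, (array([166, 300]), array([261, 329])))
tray top (124, (array([204, 393]), array([220, 403]))) marker (0, '') glue/jig (0, '')
bay top (0, '')
tray corners pred [[370.9502 190.1675]
 [428.4111 231.3832]]
-0.124 start [0, 0, 0, 0, 1, 0, 3, 9, 9, 8, 6, 3, 5, 2, 0, 0, 0, 0, 0]
      now [0, 0, 0, 0, 0, 0, 0, 1, 6, 12, 13, 13, 13, 13, 13, 13, 11, 5, 1]
-0.062 start [5, 5, 5, 5, 5, 5, 6, 10, 7, 7, 9, 4, 5, 3, 0, 0, 0, 0, 0]
      now [13, 13, 11, 6, 8, 7, 6, 4, 5, 7, 7, 8, 7, 2, 0, 0, 0, 0, 0]
0 start [6, 6, 6, 6, 6, 5, 5, 9, 10, 8, 7, 6, 3, 5, 2, 0, 0, 0, 0]
      now [6, 6, 6, 6, 6, 6, 5, 5, 6, 7, 8, 9, 9, 7, 3, 0, 0, 0, 0]
0.062 start [7, 7, 7, 7, 7, 6, 6, 11, 9, 10, 8, 8, 3, 6, 4, 0, 0, 0, 0]
      now [7, 7, 7, 7, 7, 6, 6, 7, 7, 9, 9, 9, 9, 8, 4, 0, 0, 0, 0]
```

```bash
python3 - <<'E'
from mv import *
for n0,n1,boxes in(('top0','t15',{'rear':(252,270,274,300),'flange':(244,265,318,338),'hook':(240,258,340,372)}),('side0','s15',{'near':(190,208,310,330),'flange':(168,190,308,326),'hook':(158,176,308,320)})):
    a=cv2.imread(f'pics/{n0}.png');b=cv2.imread(f'pics/{n1}.png')
    for k,(y0,y1,x0,x1) in boxes.items():
        T=cv2.resize(a[y0:y1,x0:x1],None,fx=4,fy=4,interpolation=2);I=cv2.resize(b[y0-6:y1+6,x0-6:x1+6],None,fx=4,fy=4,interpolation=2)
        _,m,_,l=cv2.minMaxLoc(cv2.matchTemplate(I,T,cv2.TM_CCOEFF_NORMED)); print(n0,k,round(m,3),'shift px',l[0]/4-6,l[1]/4-6)
E
```

```text
top0 rear 0.955 shift px 0.25 0.75
top0 flange 0.906 shift px 0.25 0.75
top0 hook 0.964 shift px 0.25 1.0
side0 near 0.972 shift px 0.5 0.0
side0 flange 0.97 shift px 0.5 0.0
side0 hook 0.979 shift px 0.75 -0.25
```

The rod lies within about 2 mm of where it started and is level. The tray, switches, lever and marker all check out, so I hand in.

```bash
python3 -c "
from rig import ticket
print(ticket.hand_in())"
```

```text
the job is handed in; nothing more can be done
None
```

I clicked all four switches present with the isolator on and handed the job in: the one worn switch (pocket y = −124 mm) is in the reject tray, the three sound ones are still pressed in their pockets, the isolator is off, and the rod is level in its rest about 2 mm from where it started; no verdict came back.

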